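Tip a bin of guide pins over the edge stop into the catch tray

TASK

By its steel bar handle, draw the red bin up against the sprung yellow stop until the stop gives about 3 mm while the bin still stands flat on the deck, and hold it so for a full second; then tip it over the stop, keeping hold so that it does not fall, until it lies on its side on the chute, hooked behind the stop by its foot ledge, with all three pins and both bushes emptied into the blue tray. Then let go, and leave the oil bottle, the steel insert and the screwdriver where they are.

Things in the scene. Friction and masses are not known exactly. Their poses are not given: they have to be found in the camera images.
- station: fixed tipping station; origin on the table under the middle of the deck's edge nearest the tray; x along that edge, +y from it over the deck, z up. Deck: level, slippery white top of a plate stack with orange middle, 200 mm along x, 164 mm along +y, top 90 mm above the table
- stop (a joint): the sprung yellow stop bar (along the station's x, 190 mm long, 8 mm thick, standing 18 mm above the deck, top 108 mm above the table): how far it is pushed in towards -y, m; 0 at rest, end of travel 6 mm, spring 0.5 N per mm. Pulled further once the stop gives, the bin soon starts to tip up off the deck, sooner in a light grip than in a firm one
- edge_slot (a point): a point at station x 0, y 0, z 108 mm; axes as the station's. Stop and chute are clamped together anywhere along a slot: at rest the stop's inner face stands at station y 0 to 24 mm, different each time and not measured. Feel for it: draw the bin towards -y until the stop pushes back; sliding friction of the bin on the deck is 1 to 2 N
- chute (a point): a point at station y -60, z 70 mm; axes as the station's; marks where the aluminium chute is. Its surface, which moves with the stop, falls at 40 degrees towards -y for 100 mm from the resting stop's top outer edge (8 mm beyond its inner face, 108 mm above the table) into the tray; cheeks on both sides, 192 mm apart
- light (a point): middle of the lower edge, facing -y, of the black work-light bar that hangs over the bin's handle, at station y 154, z 345 mm; axes as the station's. The bar reaches 28 mm on in +y, 130 mm each way in x, 24 mm up; 20 mm post at station x 135, y 174. An upright gripper has no room at the handle: lean its body 30 to 45 degrees to -y, fingers pointing down and to +y
- tray (a point): centre of the inner floor of the fixed blue catch tray, 4 mm above the table; axes as the station's. Inside 236 mm along x, 192 mm along y; walls 60 mm high, the one under the chute 36 mm
- bin: red open bin, loose, about 0.4 kg plus 0.28 kg of load; origin at the centre of its underside. 140 (x) by 80 (y) by 100 mm high, walls 4 mm. Starts upright on the deck, x along the stop to 5 degrees, foot ledge at least 8 mm short of the stop. It passes its balance at about 55 degrees of tipping, then falls unless held back; flat on the chute, on its -y wall, it has turned 130 degrees
- ledge (a point): middle of the bin's foot ledge's lower outer edge (bin y -54, z 0 mm); axes as the bin's. The ledge, 14 mm wide, 8 mm high, runs along the foot of the -y wall. Tipped at the stop, the bin turns about this edge, in the corner of deck and stop; after 38 degrees its wall meets the stop's top inner edge and it turns about that. In the end the ledge hooks behind the stop, after up to 15 mm of slide
- handle (a point): middle of the bin's round steel bar handle, 12 mm diameter, along the bin's x, free over 110 mm; at bin y +65, z +122 mm (25 mm outside the +y wall, 22 mm above the rim); axes as the bin's. In a light grip (20 N) the bar turns between the fingers, so the gripper can keep its lean while the bin tips; drawn by it towards -y, the bin slides to the stop
- pin0: steel shouldered guide pin, loose: head 22 mm diameter, 8 mm high, then a 16 mm shank, 42 mm long in all, 60 g; starts standing head down on the bin's floor; origin at the centre of the head's underside, z along the pin
- pin1: steel shouldered guide pin, loose: head 22 mm diameter, 8 mm high, then a 16 mm shank, 42 mm long in all, 60 g; starts standing head down on the bin's floor; origin at the centre of the head's underside, z along the pin
- pin2: steel shouldered guide pin, loose: head 22 mm diameter, 8 mm high, then a 16 mm shank, 42 mm long in all, 60 g; starts standing head down on the bin's floor; origin at the centre of the head's underside, z along the pin
- bush0: brass bush, loose: 24 mm diameter, 22 mm high, 50 g; starts standing on the bin's floor; origin at the centre of its underside, z along its axis
- bush1: brass bush, loose: 24 mm diameter, 22 mm high, 50 g; starts standing on the bin's floor; origin at the centre of its underside, z along its axis
- oil: bystander: yellow bottle with red cap, 52 mm diameter, 130 mm high, loose on the table beyond the station; origin under its centre
- insert: bystander: steel mould insert, 60 by 80 by 42 mm, loose on the table beyond the tray; origin under its centre
- driver: bystander: screwdriver lying on the table beside the deck; origin under its middle

How it is judged:
On the way, in this order (a step that is already met when the one before it is completed fails the run):
1. the bin, standing flat on the deck, is held drawn up against the stop so that the stop gives 1.2 to 5 mm (value of joint stop between 0.0012 and 0.005 m and angle between bin's own z axis and vertical below 0.03 rad), for 0.9 s.
2. the bin, held by its handle, has been tipped past half way over the stop (angle between bin's own z axis and vertical above 0.9 rad and contact force between the fingers and bin above 1 N), for 0.1 s.
3. the bin, still held, is let down nearly onto the chute (angle between bin's own z axis and vertical above 1.95 rad and contact force between the fingers and bin above 1 N), for 0.1 s.
At the end, for the whole second after the job is handed in: bin at rest on its side on the chute: z axis 120 to 140 deg from vertical, in line with the stop to 8 deg, origin in the station frame x -40 to 40, y -35 to 24, z 135 to 170 mm; all five pins and bushes at rest inside the blue tray, origins below 54 mm (angle between bin's own z axis and vertical between 2.1 and 2.45 rad and x of bin in the frame of station between -0.04 and 0.04 m and y of bin in the frame of station between -0.035 and 0.024 m and z of bin in the frame of station between 0.135 and 0.17 m and angle between the x axis of bin and the x axis of station, either way round below 0.15 rad and linear speed of bin below 0.02 m/s and x of pin0 in the frame of tray between -0.118 and 0.118 m and y of pin0 in the frame of tray between -0.1 and 0.1 m and z of pin0 in the frame of tray between -0.005 and 0.05 m and linear speed of each of pin0, pin1, pin2, bush0, bush1 below 0.03 m/s and x of pin1 in the frame of tray between -0.118 and 0.118 m and y of pin1 in the frame of tray between -0.1 and 0.1 m and z of pin1 in the frame of tray between -0.005 and 0.05 m and x of pin2 in the frame of tray between -0.118 and 0.118 m and y of pin2 in the frame of tray between -0.1 and 0.1 m and z of pin2 in the frame of tray between -0.005 and 0.05 m and x of bush0 in the frame of tray between -0.118 and 0.118 m and y of bush0 in the frame of tray between -0.1 and 0.1 m and z of bush0 in the frame of tray between -0.005 and 0.05 m and x of bush1 in the frame of tray between -0.118 and 0.118 m and y of bush1 in the frame of tray between -0.1 and 0.1 m and z of bush1 in the frame of tray between -0.005 and 0.05 m); the robot touches nothing.
It fails at once if the bin is let fall over or thrown (it turns faster than 6 rad/s) (angular speed of bin above 6 rad/s).
It fails at once if the oil bottle is moved more than 20 mm (distance of oil from where it was at the start of the episode above 0.02 m).
It fails at once if the insert is moved more than 20 mm (distance of insert from where it was at the start of the episode above 0.02 m).
It fails at once if the screwdriver is moved more than 20 mm (distance of driver from where it was at the start of the episode above 0.02 m).
It also fails if it takes over 67 s, if anything falls off the work surface, if the arm or the gripper's body presses on something with over 40 N, if the wrist force passes 120 N, or if a joint passes its speed limit or range.

ROBOT

A 6-joint arm with a two-finger parallel gripper is mounted at the origin on the work surface. World frame = base frame: x ahead of the robot, y to its left, z up, the work surface at z = 0. Lengths are in m, angles in rad, forces in N, time in s.
With the tool pointing down it reaches from about 0.325 to 0.75 m from the base axis. Payload 7.6 kg.
Tool frame: the origin (TCP) lies between the finger pads; the fingertips stand finger_overhang ahead of it and the grasp point (between the pads) lies 3 mm ahead of it (finger_overhang is the distance from the TCP to the fingertips, in m); z points along the fingers, y is the direction in which the jaws open and shut (so a half turn about z gives the same grasp; the last joint's range is limited). The gripper opens to 85 mm and grips with 20 to 120 N. Pads are 22 mm wide; open, the fingers measure 114 mm over their backs; the gripper's body (76 mm by 85 mm) begins 54 mm behind the grasp point. The pads swing forward as they close: fully open they stand 13 mm farther back than shut.
Start: joints at [1.156, 0.052, 1.401, -0, 1.689, -0.07], TCP at [0.177, 0.494, 0.225] pointing down, gripper open.
Joint ranges: [-2.9, 2.9], [-0.91, 2.17], [0.12, 2.37], [-1.06, 4.2], [0.26, 2.73], [-2.93, 2.93]. Speed limits (rad/s): [2.57, 2.57, 3.01, 3.14, 3.14, 3.14].

INTERFACE

Orientations are given as a unit quaternion [x, y, z, w].
In Python, from station import read_state, snapshot, camera_model, close_job, find_in, silhouettes, tip_of, finger_overhang gives the robot as it stands.
- The arm moves only by the tool drive_tool, never from a script. Its argument "rows" is a list that holds one entry, the list of rows, each a list of 7 numbers: the closure, from -1 (fully open) to 1 (shut), then the shift along the tool's x, y, z in mm, then the turn, a rotation vector about the tool's x, y, z in rad. In form: [[[gripper, x, y, z, ax, ay, az], ...]]. A call has 1 to 20 rows; each row is the pose to reach, as a shift and turn from the pose measured when the call began, along the tool's axes at that moment; what a row does not reach only later rows make up. A row lasts 1/10 s, in which the tool goes at most 50 mm and 8.59 degrees, less where a joint would pass 70% of its speed; a pose out of reach is approached as far as the arm can. A call with a gripper value outside its range is refused whole. The fingers move at their own pace and stop on an object; the grip force is fixed at half the most. Time passes only in rows, so rows that repeat a pose let the fingers close. It gives the time, the measured TCP pose, the force and the opening at its end, in the units of the state.
- read_state(): the state, without advancing time (a new reading comes with each control period).
- snapshot(name): name is "scene" or "side" or "wrist"; returns (picture, depth): 400x640x3 uint8, blue, green, red; 400x640 float32, m along the optical axis (not along the pixel's ray), 0 where there is no reading.
- camera_model(name): a dict with "mtx" (3x3 intrinsics, pixels), "dist_coeffs" ([k1, k2, p1, p2, k3] as OpenCV has them; the pictures are not rectified), "R" (3x3) and "t" (3): a world point X has camera coordinates R X + t. Camera axes: x right, y down, z forward; pixel columns grow to the right and rows downward; lengths in m; the calibration is good to about 2 mm. A picture is of the moment at which its call begins: read the wrist's pose just before it. camera_model takes no time and is no camera call; for the wrist camera it gives the pose at the moment of the call.
- close_job(): hands the job in, once; it reports no verdict.
Trained networks look in the newest picture that a camera, given by its name, has taken for a name from the list of things; names that differ only in an ending like _2 or _b are one class to them, and where a whole thing is asked for, a point or a joint stands for the part that bears it (a point fixed in the world has none). Each returns a list of dicts, best first, with "conf" (0 to 1); they miss things now and then, are a little off and sometimes report something else, mostly with a low value. They report only what shows in the picture. A call takes as long as a camera call.
- find_in(camera, query): "box" ([left, top, right, bottom] in pixels, round what is visible of it).
- silhouettes(camera, query): "mask" (400x640 bool, what is visible of it) and "box" ([left, top, right, bottom] in pixels, round what is visible of it).
- tip_of(camera, query): "point" ([row, column] in pixels: a listed point, or the origin of a listed thing).
The state is a dict: "time": time; "joint_pos": joint angles; "qvel": joint speeds; "tau": joint torques, N m; "tool_pos": TCP position; "tool_rot": TCP orientation; "ft_force": force on the tool from outside, world axes, zero at the start; "torque": the same for the moment, N m; "grip_width": opening from 0.0 (shut) to 1.0 (fully open).
Only numpy, scipy, OpenCV 4.12 (cv2) and the standard library are available. Lean on these libraries where they do the work, as an engineer would, in place of code of your own. Each camera call takes 0.05 s, during which the arm holds its last target.

## Working session

There is one attempt and no reset: what is moved stays moved. The work goes in short steps, Python scripts to look and compute and a tool call to move; the robot and the scene stay as the last step left them, time stands still between calls to the robot, and variables do not carry over. Pictures are saved under pics/ and viewed, and the job is handed in when it is done.

Besides the shell and the picture viewer there is one more tool, called after "Call:" by a JSON object that holds its "op" and its "data". drive_tool: Moves the arm, as the interface text tells. Its arguments: {"type":"object","properties":{"rows":{"type":"array"}},"required":["rows"]}

```bash
mkdir -p pics; ls
python3 - <<'E'
from station import *
import cv2,numpy as np
print(read_state()); print(finger_overhang)
for n in ["scene","side","wrist"]:
    p,d=snapshot(n); cv2.imwrite(f"pics/{n}0.png",p); np.save(f"pics/{n}0.npy",d)
    m=camera_model(n); print(n,m)
    if n!="wrist":
        for q in ["handle","bin","ledge","light","tray","stop","edge_slot","chute","oil","driver","insert"]:
            try: print(q,[(round(r["conf"],2),r["point"]) for r in tip_of(n,q)][:2])
            except Exception as e: print(q,e)
E
```

```text
pics
{'time': 0.0, 'joint_pos': array([ 1.15572180e+00,  5.28480682e-02,  1.40168790e+00, -2.73336034e-05,
        1.68860105e+00, -7.02845830e-02]), 'qvel': array([ 0.00010273, -0.00100277,  0.0005283 ,  0.00042047,  0.00124348,
        0.00116051]), 'tau': array([-3.11171709e-05, -3.81675160e+01, -3.60179150e+01, -2.11645647e-04,
        6.52529765e-03, -1.44174055e-05]), 'tool_pos': array([0.17730677, 0.49383554, 0.22388511]), 'tool_rot': array([ 1.71543832e-01,  9.85176186e-01, -7.52815627e-04, -1.72382929e-04]), 'ft_force': array([0.62582163, 0.22145478, 0.38075683]), 'torque': array([0.04936036, 0.0390247 , 0.04246484]), 'grip_width': 1.001901427414958}
0.022
scene {'mtx': array([[386.16610574,   0.        , 325.74210872],
       [  0.        , 386.16610574, 206.97082979],
       [  0.        ,   0.        ,   1.        ]]), 'dist_coeffs': array([-0.08940065,  0.        ,  0.        ,  0.        ,  0.        ]), 'R': array([[-0.15806619,  0.98727866, -0.01720233],
       [ 0.71168731,  0.10183221, -0.69507653],
       [-0.68448247, -0.12211078, -0.71872992]]), 't': array([ 0.04
[... 1334 characters left out ...]
 oil, pin, station, tray
edge_slot [(0.76, [239.0, 385.4])]
chute [(0.73, [240.3, 400.4])]
oil [(0.71, [226.4, 334.9])]
driver [(0.71, [183.8, 320.2]), (0.62, [346.9, 285.2])]
insert [(0.84, [196.1, 367.6])]
wrist {'mtx': array([[289.46993656,   0.        , 322.2077128 ],
       [  0.        , 289.46993656, 196.79737343],
       [  0.        ,   0.        ,   1.        ]]), 'dist_coeffs': array([-0.0315941,  0.       ,  0.       ,  0.       ,  0.       ]), 'R': array([[ 3.38809857e-01,  9.40854834e-01, -2.48511152e-04],
       [ 8.94346025e-01, -3.21979597e-01,  3.10603167e-01],
       [ 2.92152475e-01, -1.05457669e-01, -9.50539642e-01]]), 't': array([-0.52456399, -0.03949407,  0.37996938])}
```

View pics/scene0.png

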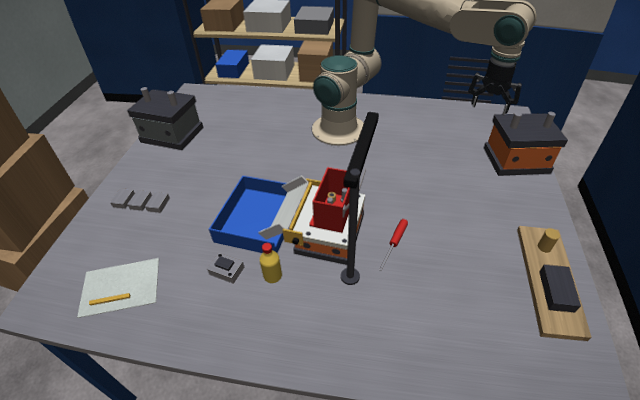

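View pics/side0.png

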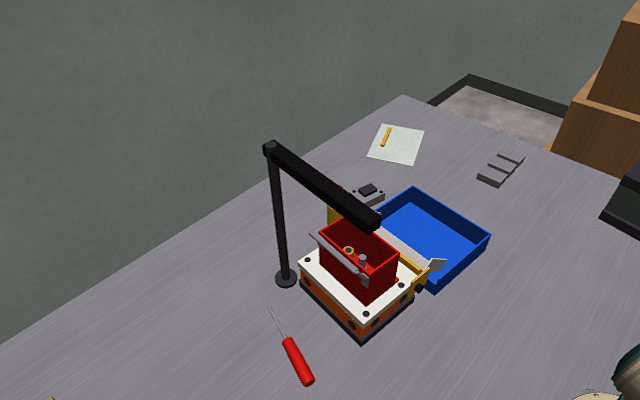

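View pics/wrist0.png

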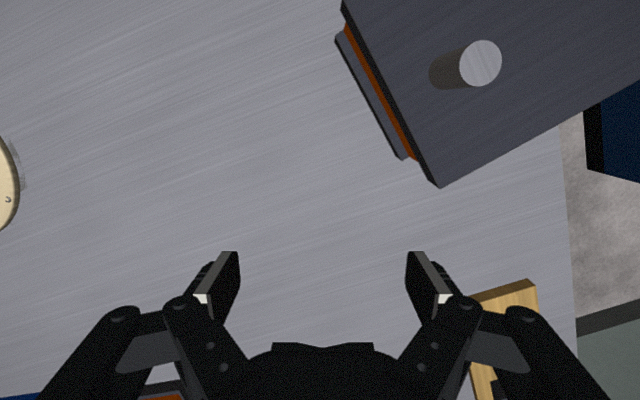

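```bash
cat > h.py <<'E'
import numpy as np,cv2
from station import *
def cloud(n,d,m=None):
    m=m or camera_model(n)
    v,u=np.nonzero(d>0)
    xy=cv2.undistortPoints(np.stack([u,v],1).astype(np.float64)[:,None],m["mtx"],m["dist_coeffs"])[:,0]
    z=d[v,u]
    P=np.c_[xy*z[:,None],z]
    return u,v,(P-m["t"])@m["R"]
def proj(n,X,m=None):
    m=m or camera_model(n)
    p,_=cv2.projectPoints(np.asarray(X,float).reshape(-1,3),cv2.Rodrigues(m["R"])[0],m["t"],m["mtx"],m["dist_coeffs"])
    return p[:,0]
E
python3 - <<'E'
from h import *
for n in ["scene","side"]:
    p=cv2.imread(f"pics/{n}0.png"); d=np.load(f"pics/{n}0.npy")
    u,v,W=cloud(n,d); c=p[v,u].astype(int)
    b,g,r=c.T
    reg=(abs(W[:,0]-.45)<.3)&(abs(W[:,1])<.4)
    wh=reg&(c.min(1)>170)&(abs(W[:,2]-.09)<.012)
    Q=W[wh]; print(n,"white",len(Q),Q[:,2].mean() if len(Q) else 0)
    if len(Q)>20: print(cv2.minAreaRect((Q[:,:2]*1000).astype(np.float32)))
    ta=reg&(b>120)&(r<60)&(W[:,2]<.075)
    Q=W[ta];print("tray",len(Q)); print(cv2.minAreaRect((Q[:,:2]*1000).astype(np.float32)), Q[:,2].max())
    fl=Q[Q[:,2]<.012]; print("floor",len(fl)); print(cv2.minAreaRect((fl[:,:2]*1000).astype(np.float32)))
    rd=reg&(r>100)&(g<50)&(b<50)&(W[:,2]>.18)&(W[:,2]<.2)
    Q=W[rd];print("rim",len(Q)); print(cv2.minAreaRect((Q[:,:2]*1000).astype(np.float32)),Q[:,2].max())
    bl=reg&(c.max(1)<50)&(W[:,2]>.33)&(W[:,2]<.4)
    Q=W[bl];print("bar",len(Q)); print(cv2.minAreaRect((Q[:,:2]*1000).astype(np.float32)),Q[:,2].max())
    ye=reg&(r>150)&(g>100)&(b<80)&(W[:,2]>.09)&(W[:,2]<.12)
    Q=W[ye];print("yellow",len(Q)); print(cv2.minAreaRect((Q[:,:2]*1000).astype(np.float32)),Q[:,2].max())
    gr=reg&(c.max(1)-c.min(1)<25)&(W[:,2]>.2)&(W[:,2]<.23)
    Q=W[gr];print("hand",len(Q)); print(cv2.minAreaRect((Q[:,:2]*1000).astype(np.float32)),Q[:,2].max())
E
```

```text
scene white 1327 0.09019860712045608
((539.9918823242188, 29.25745391845703), (206.59286499023438, 201.76499938964844), 83.801025390625)
tray 2145
((518.5416259765625, -175.24432373046875), (199.00506591796875, 242.39077758789062), 83.89447021484375) 0.06352564192809824
floor 1919
((497.5389099121094, -179.83766174316406), (178.8843994140625, 199.51699829101562), 83.76887512207031)
rim 130
((536.8565063476562, 64.51412963867188), (77.94151306152344, 141.53485107421875), 83.29869842529297) 0.19219632838789283
bar 1007
((579.3792724609375, 134.62991333007812), (30.04939079284668, 257.3794860839844), 83.72212219238281) 0.37485274076978653
yellow 231
((588.74853515625, -15.634895324707031), (107.26791381835938, 312.7458801269531), 77.36270141601562) 0.11625025470793528
hand 136
((590.7232055664062, 134.2018280029297), (19.106290817260742, 213.95887756347656), 86.16851806640625) 0.22964109478682176
side white 2224 0.08912714681141512
((535.830322265625, 20.11296844482422), (224.70953369140625, 200.03543090820312), 83.73998260498047)
tray 3373
((514.9749755859375, -177.4647216796875), (203.0697784423828, 241.1031494140625), 83.76519012451172) 0.062242133266859664
floor 3081
((521.0463256835938, -190.5519256591797), (173.17605590820312, 220.5200958251953), 83.76424407958984)
rim 328
((533.0072631835938, 62.338165283203125), (82.31983184814453, 141.23912048339844), 83.06692504882812) 0.1918974728590218
bar 2895
((571.8841552734375, 133.72750854492188), (30.275146484375, 257.58978271484375), 84.38035583496094) 0.37641265166414983
yellow 166
((503.1829833984375, 2.5275039672851562), (174.38827514648438, 59.312461853027344), 15.121559143066406) 0.117255402557226
hand 540
((582.0491943359375, 127.12081909179688), (25.225305557250977, 214.97979736328125), 89.352783203125) 0.22987082633212652
```

Run:
```python
import cv2
a=cv2.imread("pics/side0.png")[130:360,240:500]; cv2.imwrite("pics/side0z.png",cv2.resize(a,None,fx=3,fy=2.6,interpolation=cv2.INTER_CUBIC)[:600,:800])
a=cv2.imread("pics/scene0.png")[100:300,200:400]; cv2.imwrite("pics/scene0z.png",cv2.resize(a,None,fx=3,fy=3,interpolation=cv2.INTER_CUBIC))
```

```text
(no output)
```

View pics/side0z.png

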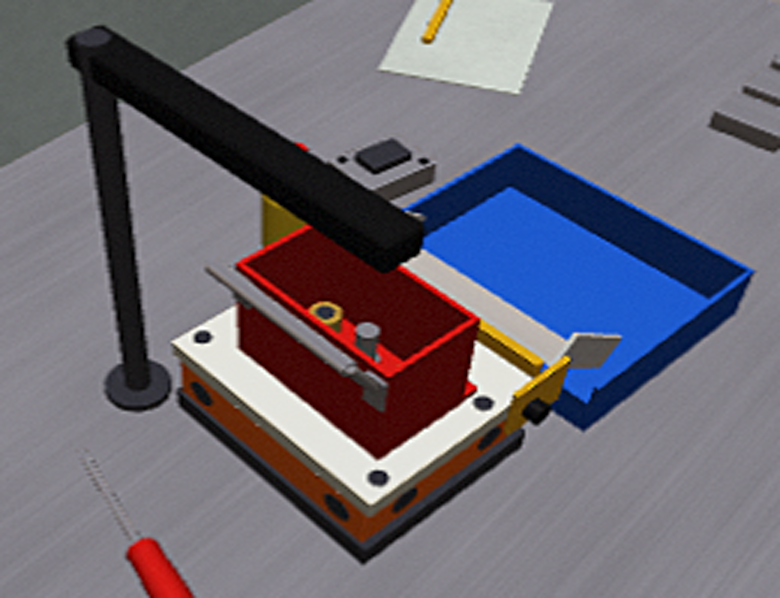

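View pics/scene0z.png

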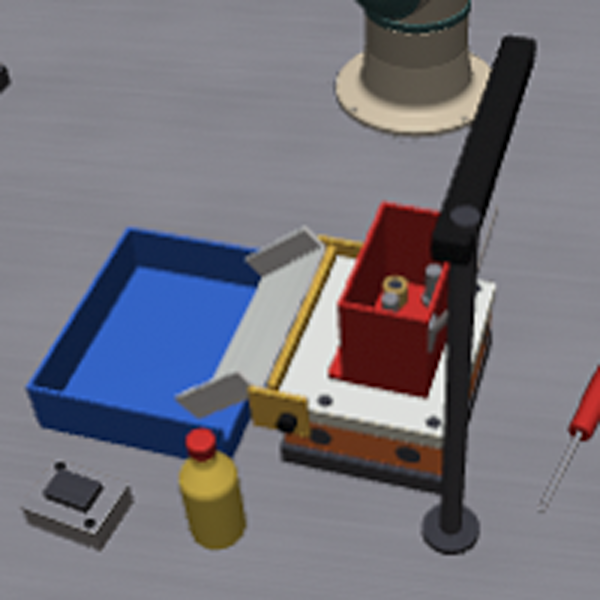

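Run:
```python
from h import *
a=np.deg2rad(83.75); ey=np.array([np.cos(a),np.sin(a)]); ex=np.array([ey[1],-ey[0]])
for n in ["scene","side"]:
    p=cv2.imread(f"pics/{n}0.png"); d=np.load(f"pics/{n}0.npy")
    u,v,W=cloud(n,d); c=p[v,u].astype(int); b,g,r=c.T
    S=np.c_[W[:,:2]@ex,W[:,:2]@ey,W[:,2]]*1000
    reg=(abs(W[:,0]-.5)<.3)&(abs(W[:,1])<.4)
    def show(k,q):
        q=q&reg; Q=S[q]; print(n,k,len(Q),np.percentile(Q,[0,1,5,50,95,99,100],axis=0).T.round(1).tolist())
    show("deck",(c.min(1)>170)&(abs(S[:,2]-90)<5)&(c.max(1)-c.min(1)<40))
    show("barlow",(c.max(1)<60)&(S[:,2]>340)&(S[:,2]<372))
    show("bartop",(c.max(1)<60)&(S[:,2]>364)&(S[:,2]<374))
    show("yel",(r>150)&(g>90)&(b<90)&(S[:,2]>100)&(S[:,2]<112)&(S[:,1]>40)&(S[:,1]<100))
    show("rim",(r>100)&(g<60)&(b<60)&(S[:,2]>185)&(S[:,2]<196))
    show("tray",(b>120)&(r<60)&(S[:,2]<75))
    show("hand",(c.max(1)-c.min(1)<25)&(S[:,2]>205)&(S[:,2]<222)&(S[:,1]>100)&(S[:,1]<230))
    q=(c.max(1)-c.min(1)<25)&(S[:,2]>209)&(S[:,2]<222)&(S[:,1]>100)&(S[:,1]<230)&reg
    if q.sum()>10:
        for x0 in range(430,620,15):
            k=q&(abs(S[:,0]-x0)<8)
            if k.sum(): print(x0,k.sum(),S[k].mean(0).round(1),S[k][:,2].max().round(1))
```

```text
scene deck 1115 [[432.6, 440.2, 454.8, 592.6, 630.1, 632.5, 634.4], [-6.5, -4.6, 0.1, 64.8, 183.4, 190.0, 191.1], [85.0, 85.8, 87.1, 89.8, 92.6, 94.1, 94.7]]
scene barlow 986 [[428.4, 435.8, 450.2, 585.0, 687.3, 688.7, 690.0], [181.4, 182.8, 184.5, 197.8, 209.8, 210.3, 211.9], [340.1, 348.3, 352.9, 367.2, 369.0, 370.3, 371.7]]
scene bartop 812 [[428.4, 434.8, 449.4, 575.0, 683.4, 687.1, 690.0], [181.9, 183.1, 184.5, 196.4, 208.6, 209.9, 211.9], [364.0, 364.5, 365.4, 367.5, 369.3, 372.2, 373.7]]
scene yel 14 [[430.0, 430.0, 430.1, 637.9, 639.6, 639.7, 639.7], [41.1, 41.1, 41.1, 48.8, 57.4, 60.4, 61.2], [103.8, 103.8, 104.0, 106.7, 108.8, 109.0, 109.1]]
scene rim 142 [[455.7, 456.7, 458.3, 582.8, 596.0, 597.0, 597.7], [82.6, 83.2, 84.5, 118.6, 160.5, 161.1, 161.3], [185.4, 185.5, 186.1, 188.7, 191.4, 191.9, 192.2]]
scene tray 2145 [[413.5, 416.9, 424.3, 523.9, 648.6, 653.3, 655.5], [-217.5, -214.7, -210.2, -143.1, -73.8, -21.5, -18.0], [-4.2, -0.9, 0.6, 3.8, 58.4, 60.8, 63.5]]
scene hand 105 [[465.9, 466.7, 471.0, 532.1, 678.1, 678.9, 679.6], [185.1, 185.3, 186.4, 192.1, 209.6, 211.3, 
[... 1039 characters left out ...]
60.1, 160.8, 161.8], [185.2, 186.0, 186.8, 189.0, 190.6, 190.9, 191.9]]
side tray 3373 [[410.7, 412.0, 434.7, 528.8, 637.9, 648.6, 651.8], [-221.9, -218.6, -213.9, -150.7, -80.5, -45.9, -18.8], [-2.7, -0.5, 0.5, 2.9, 58.2, 60.0, 62.2]]
side hand 483 [[457.5, 458.7, 462.4, 526.0, 658.6, 665.2, 670.8], [179.2, 180.5, 182.2, 188.8, 206.5, 210.2, 212.0], [205.5, 206.4, 209.4, 215.7, 218.4, 219.7, 221.9]]
460 42 [462.7 187.4 214.3] 218.7
475 58 [475.  187.9 215.4] 219.3
490 56 [489.7 187.7 215.5] 219.4
505 53 [504.9 188.  215.6] 219.4
520 49 [519.7 187.6 215.7] 219.0
535 50 [535.3 187.4 215.4] 218.3
550 47 [549.5 187.5 215.5] 218.5
565 49 [565.3 187.5 215.3] 218.4
580 42 [579.4 187.  215.5] 218.8
```

```bash
cat >> h.py <<'E'
from scipy.spatial.transform import Rotation as Ro
A=np.deg2rad(83.75); EY=np.array([np.cos(A),np.sin(A),0]); EX=np.array([EY[1],-EY[0],0]); EZ=np.array([0,0,1.])
def W2S(p): return np.array([p@EX,p@EY,p[2]])*1000
def S2W(s): s=np.asarray(s,float)/1000; return s[0]*EX+s[1]*EY+s[2]*EZ
def Rt(lean):  # lean deg; tool x=-EX, z = sin EY - cos EZ
    l=np.deg2rad(lean); z=np.sin(l)*EY-np.cos(l)*EZ; x=-EX; return np.stack([x,np.cross(z,x),z],1)
def rows(targets,base=None):
    """targets: list of (S grasp point mm, lean)"""
    s=read_state(); R0=Ro.from_quat(s["tool_rot"]); 
    for g,l in targets:
        R=Rt(l); tcp=S2W(g)-.003*R[:,2]
        d=R0.inv().apply(tcp-s["tool_pos"])*1000
        rv=(R0.inv()*Ro.from_matrix(R)).as_rotvec()
        print(np.r_[d.round(1),rv.round(3)].tolist(), "dist",np.linalg.norm(d).round(), "ang",np.rad2deg(np.linalg.norm(rv)).round())
def where():
    s=read_state(); R=Ro.from_quat(s["tool_rot"]).as_matrix(); g=s["tool_pos"]+.003*R[:,2]
    lean=np.rad2deg(np.arctan2(R[:,2]@EY,-R[:,2]@EZ))
    print("t",round(s["time"],2),"graspS",W2S(g).round(1),"lean",lean.round(2),"yawerr",np.rad2deg(R[:,0]@EY).round(2),"rolz",np.rad2deg(R[:,0]@EZ).round(2))
    f=s["ft_force"];print("F_S",np.array([f@EX,f@EY,f[2]]).round(2),"grip",round(s["grip_width"],3),"q",s["joint_pos"].round(2))
E
python3 - <<'E'
from h import *
where()
for s in ([260,400,480],[400,60,480],[524,60,394]): print(S2W(s))
rows([((260,400,480),0),((400,100,480),20),((524,30,394),37),((524,130,290),37)])
E
```

```text
t 1.15 graspS [122.6 510.5 221.7] lean 0.0 yawerr 13.38 rolz -0.0
F_S [ 0.16 -0.15  0.16] grip 1.0 q [ 1.16  0.05  1.4  -0.    1.69 -0.07]
[0.3020014  0.36931715 0.48      ]
[0.40415455 0.01609663 0.48      ]
[0.52741753 0.00259714 0.394     ]
[-159.4, -75.3, -258.3, 0.0, 0.0, -0.236] dist 313.0 ang 14.0
[-365.9, -335.3, -258.1, -0.347, 0.041, -0.233] dist 559.0 ang 24.0
[-503.0, -375.2, -171.7, -0.643, 0.076, -0.227] dist 651.0 ang 39.0
[-479.6, -278.0, -67.7, -0.643, 0.076, -0.227] dist 558.0 ang 39.0
```

Call:
{"op": "drive_tool", "data": {"rows": [[[0.41,-160,-75,-258,0,0,-0.236],[0.41,-160,-75,-258,0,0,-0.236],[0.41,-160,-75,-258,0,0,-0.236],[0.41,-160,-75,-258,0,0,-0.236],[0.41,-160,-75,-258,0,0,-0.236],[0.41,-160,-75,-258,0,0,-0.236],[0.41,-366,-335,-258,-0.347,0.041,-0.233],[0.41,-366,-335,-258,-0.347,0.041,-0.233],[0.41,-366,-335,-258,-0.347,0.041,-0.233],[0.41,-366,-335,-258,-0.347,0.041,-0.233],[0.41,-366,-335,-258,-0.347,0.041,-0.233],[0.41,-366,-335,-258,-0.347,0.041,-0.233],[0.41,-366,-335,-258,-0.347,0.041,-0.233],[0.41,-366,-335,-258,-0.347,0.041,-0.233],[0.41,-366,-335,-258,-0.347,0.041,-0.233],[0.41,-366,-335,-258,-0.347,0.041,-0.233]]]}}

```text
time: 2.75
tool_pos: [0.4084, 0.0558, 0.4831]
tool_rot: [0.053, 0.983, 0.173, 0.01]
ft_force: [-0.3, 0.9, 0.1]
grip_width: 0.299
```

Run:
```python
from h import *
where()
rows([((524,30,394),37),((524,130,290),37),((524,187,212),37)])
```

```text
t 2.75 graspS [399.9 101.  480.2] lean 19.98 yawerr -0.04 rolz -0.05
F_S [-0.35  0.85  0.1 ] grip 0.299 q [-0.2  -0.2   1.15  0.43  2.17 -1.41]
[-124.0, -97.2, 57.0, -0.297, 0.0, 0.001] dist 168.0 ang 17.0
[-124.0, -38.7, 188.9, -0.297, 0.0, 0.001] dist 229.0 ang 17.0
[-124.0, -11.8, 281.7, -0.297, 0.0, 0.001] dist 308.0 ang 17.0
```

Call:
{"op": "drive_tool", "data": {"rows": [[[0.41,-124,-97,57,-0.297,0,0],[0.41,-124,-97,57,-0.297,0,0],[0.41,-124,-97,57,-0.297,0,0],[0.41,-124,-97,57,-0.297,0,0],[0.41,-124,-97,57,-0.297,0,0],[0.41,-124,-39,189,-0.297,0,0],[0.41,-124,-39,189,-0.297,0,0],[0.41,-124,-39,189,-0.297,0,0],[0.41,-124,-39,189,-0.297,0,0],[0.41,-124,-39,189,-0.297,0,0]]]}}

```text
time: 3.75
tool_pos: [0.5341, 0.0719, 0.2943]
tool_rot: [0.049, 0.947, 0.317, 0.018]
ft_force: [0.2, -0.1, 0.4]
grip_width: 0.293
```

Run:
```python
from h import *
where()
for n in ["wrist","side"]:
    m=camera_model(n);p,d=snapshot(n); cv2.imwrite(f"pics/{n}1.png",p); np.save(f"pics/{n}1.npy",d)
    X=[S2W((x,187,212)) for x in (469,524,579)]; print(proj(n,X,m))
    u,v,W=cloud(n,d,m); c=p[v,u].astype(int)
    S=np.array([W@EX,W@EY,W[:,2]]).T*1000
    q=(c.max(1)-c.min(1)<30)&(S[:,2]>206)&(S[:,2]<222)&(abs(S[:,1]-188)<20)&(abs(S[:,0]-524)<60)
    for x0 in range(465,590,15):
        k=q&(abs(S[:,0]-x0)<8)
        if k.sum(): print(x0,k.sum(),S[k].mean(0).round(1),S[k].min(0).round(1),S[k].max(0).round(1))
    b,g,r=c.T
    q=(r>100)&(g>70)&(b<g*.6)&(S[:,2]>104)&(S[:,2]<112)&(abs(S[:,0]-530)<85)&(S[:,1]<80)&(S[:,1]>0)
    print("stop",q.sum(), np.percentile(S[q],[1,5,50,95,99],axis=0).round(1) if q.sum() else 0)
```

```text
t 3.75 graspS [523.1 131.5 291.9] lean 36.99 yawerr -0.24 rolz -0.2
F_S [ 0.18 -0.12  0.35] grip 0.293 q [-0.26  0.05  1.38  0.65  1.77 -1.61]
[[318.92098892 134.42831605]
 [318.86365147 196.19018666]
 [318.82127825 250.39388076]]
465 162 [468.4 181.9 215.2] [464.  177.6 206.5] [473.  188.6 218.8]
480 266 [480.1 182.  215.4] [472.1 178.  209.9] [488.  189.  218.8]
495 246 [494.8 181.6 215.3] [487.  178.  209.4] [503.  189.4 218.4]
510 231 [509.9 181.4 215.4] [502.  177.7 210. ] [517.9 187.5 218.5]
525 221 [524.9 181.3 215.4] [517.  177.5 209.7] [532.8 187.9 218.3]
540 211 [539.9 181.3 215.4] [532.  177.2 209.4] [547.9 188.  218.4]
555 209 [554.9 181.3 215.4] [547.  177.2 209.5] [563.  188.7 218.6]
570 188 [570.  180.8 215.3] [562.1 176.8 209.8] [578.  188.7 218.2]
585 83 [580.6 180.4 214.8] [577.1 175.8 206.4] [584.  186.6 218.1]
stop 2018 [[446.4  18.6 105.1]
 [451.7  19.  105.8]
 [516.8  22.4 107.2]
 [603.3  25.9 108.7]
 [612.5  26.2 109.3]]
[[352.6468378  269.2825631 ]
 [331.16736362 250.76746222]
 [311.45020902 233.76070299]]
465 29 [468.6 188.3 215.5] [464.5 182.3 211.2] [472.9 192.5 219.1]
480 58 [480.  187.9 215.2] [472.3 181.1 209.5] [487.8 192.5 218.8]
495 54 [495.  187.7 215.4] [487.3 181.2 210.2] [502.8 192.  218.5]
510 50 [510.1 187.8 215.5] [502.7 181.  210. ] [517.8 192.1 219.2]
525 49 [524.8 187.5 215.4] [517.3 180.6 209.7] [532.8 191.4 218.5]
540 51 [540.4 187.4 215.3] [532.8 180.8 210.5] [547.8 192.  218.1]
555 47 [554.6 187.4 215.3] [547.1 181.1 209.2] [562.5 191.6 219.3]
570 45 [569.8 187.3 215.3] [562.5 179.5 209.7] [577.5 191.7 218.4]
585 21 [580.4 186.9 215.6] [577.  179.6 211.8] [583.8 191.2 219.5]
stop 68 [[445.5  20.1 104.8]
 [447.3  21.3 104.9]
 [466.8  24.8 106.8]
 [487.3  27.9 108.6]
 [490.   28.7 109.4]]
```

View pics/wrist1.png

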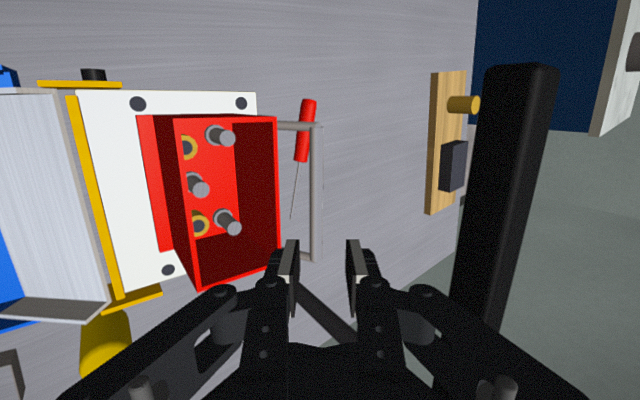

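View pics/side1.png

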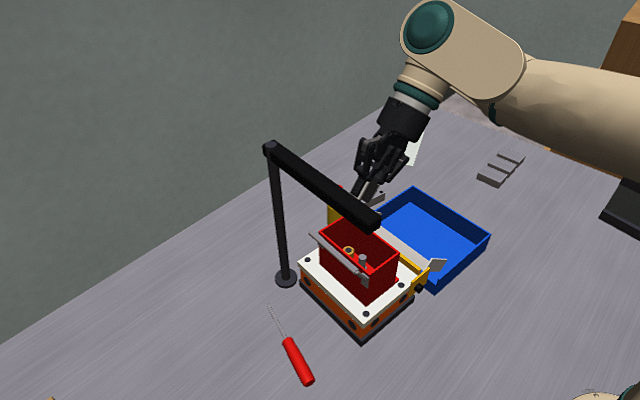

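Run:
```python
from h import *
rows([((524,184.5-24,212+32),37),((524,184.5,212),37)])
```

```text
[0.4, -4.9, 57.4, -0.001, 0.004, 0.005] dist 58.0 ang 0.0
[0.6, -5.0, 97.4, -0.001, 0.004, 0.005] dist 98.0 ang 0.0
```

Call:
{"op": "drive_tool", "data": {"rows": [[[0.41,0.5,-5,30,0,0.004,0.005],[0.41,0.5,-5,57,0,0.004,0.005],[0.41,0.5,-5,70,0,0.004,0.005],[0.41,0.5,-5,80,0,0.004,0.005],[0.41,0.5,-5,90,0,0.004,0.005],[0.41,0.5,-5,97.4,0,0.004,0.005],[0.41,0.5,-5,97.4,0,0.004,0.005],[0.41,0.5,-5,97.4,0,0.004,0.005]]]}}

```text
time: 4.65
tool_pos: [0.541, 0.1244, 0.2148]
tool_rot: [0.052, 0.947, 0.317, 0.017]
ft_force: [-0.6, 0.3, -0.2]
grip_width: 0.297
```

Run:
```python
from h import *
where()
for n in ["wrist","side"]:
    m=camera_model(n);p,d=snapshot(n); cv2.imwrite(f"pics/{n}2.png",p if n=="wrist" else cv2.resize(p[150:350,240:460],None,fx=3,fy=3)); np.save(f"pics/{n}2.npy",d)
    u,v,W=cloud(n,d,m); c=p[v,u].astype(int)
    S=np.array([W@EX,W@EY,W[:,2]]).T*1000
    b,g,r=c.T
    q=(r>90)&(g<60)&(b<60)&(S[:,2]>184)&(S[:,2]<198)&(abs(S[:,0]-524)<85)
    if q.sum(): print("rim",S[q].min(0),S[q].max(0),np.percentile(S[q],[2,98],axis=0).round(1))
```

```text
t 4.65 graspS [524.3 184.3 212.4] lean 36.97 yawerr 0.01 rolz -0.01
F_S [-0.59  0.25 -0.23] grip 0.297 q [-0.16  0.08  1.51  0.64  1.59 -1.62]
rim [452.76873405  78.61975569 184.01055032] [593.95206394 159.90483538 192.33787613] [[453.3  79.2 185.5]
 [553.7 158.5 190.7]]
rim [452.51987471  80.07481028 185.58095978] [593.99095256 161.2303723  191.51488718] [[453.   81.1 186.7]
 [592.5 160.4 190.8]]
```

View pics/wrist2.png

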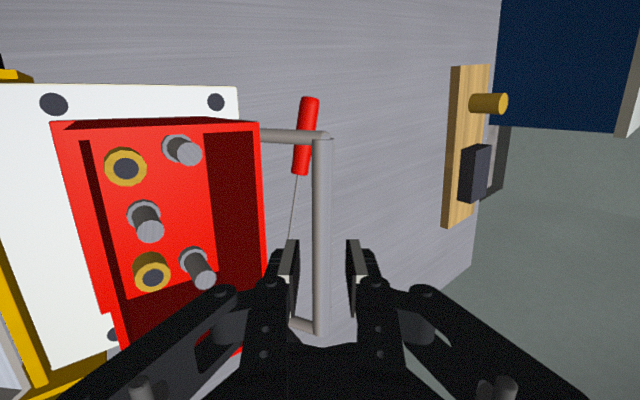

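View pics/side2.png

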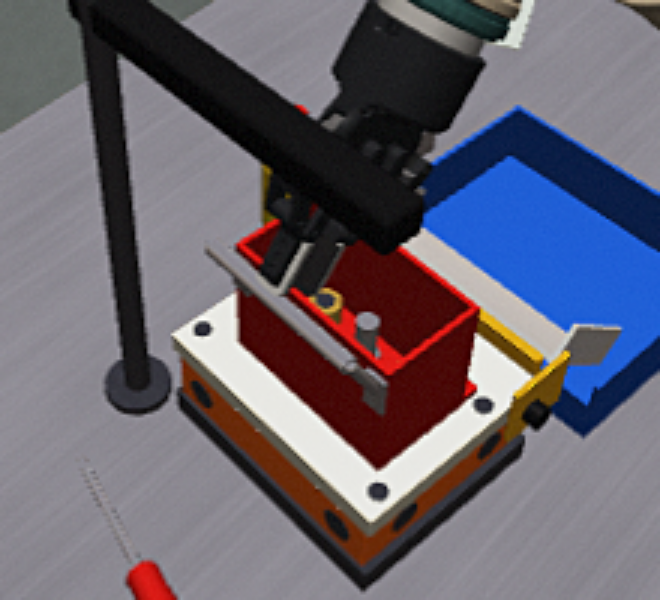

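Run:
```python
from h import *
m=camera_model("side"); d=np.load("pics/side2.npy")
print("cam S",W2S(-m["R"].T@m["t"]))
u,v,W=cloud("side",d,m); S=np.array([W@EX,W@EY,W[:,2]]).T*1000
R=Rt(37); H=np.array([524.3,184.3,212.4])
ez=np.array([0,np.sin(np.deg2rad(37)),-np.cos(np.deg2rad(37))]); ey=np.array([0,np.cos(np.deg2rad(37)),np.sin(np.deg2rad(37))])
D=S-H; a=D@ez; t=D@ey
q=(abs(D[:,0])<14)&(a>-60)&(a<40)&(abs(t)<70)
for i in np.argsort(v[q]*1000+u[q])[::3]:
    j=np.nonzero(q)[0][i]; print(u[j],v[j],S[j].round(),"along",a[j].round(1),"across",t[j].round(1))
```

```text
cam S [171.0404872  505.57797829 766.35206505]
328 217 [535. 184. 286.] along -59.0 across 44.6
330 218 [531. 184. 287.] along -59.9 across 44.9
330 219 [530. 185. 286.] along -58.6 across 45.0
330 220 [530. 184. 283.] along -56.4 across 42.6
333 220 [525. 183. 286.] along -59.8 across 43.0
332 221 [524. 185. 286.] along -58.1 across 45.2
332 222 [525. 185. 283.] along -55.9 across 42.8
335 222 [519. 183. 286.] along -59.5 across 43.8
335 223 [518. 185. 286.] along -58.3 across 44.3
333 224 [529. 178. 270.] along -49.7 across 30.0
336 224 [515. 185. 285.] along -58.0 across 44.2
342 224 [516. 170. 275.] along -58.6 across 26.7
350 224 [526. 141. 248.] along -54.3 across -13.6
333 225 [530. 178. 267.] along -47.3 across 27.3
336 225 [513. 186. 286.] along -57.3 across 45.9
339 225 [512. 181. 283.] along -58.3 across 39.4
342 225 [515. 171. 273.] along -56.9 across 25.9
345 225 [513. 166. 272.] along -58.8 across 21.7
348 225 [528. 143. 244.] along -50.4 across -13.8
351 225 [524. 140. 246.] along -53.6 across -14.6
333 226 [530. 178. 264.] along -45.5 across 26.1
336 226 [515. 185. 28
[... 10741 characters left out ...]
 2.3 across -35.2
344 256 [518. 160. 182.] along 9.9 across -37.5
347 256 [511. 160. 188.] along 4.6 across -34.1
346 257 [513. 160. 184.] along 8.4 across -36.6
337 261 [537. 160. 150.] along 35.5 across -57.3
338 262 [533. 161. 151.] along 34.9 across -55.5
339 263 [530. 161. 151.] along 35.3 across -55.9
340 264 [527. 161. 150.] along 35.6 across -56.2
341 265 [525. 161. 150.] along 35.9 across -56.4
342 266 [523. 159. 147.] along 37.5 across -59.6
342 267 [523. 160. 144.] along 39.5 across -60.5
345 267 [514. 161. 154.] along 32.5 across -53.9
345 268 [514. 160. 150.] along 35.3 across -56.8
345 269 [513. 161. 148.] along 37.0 across -57.1
346 270 [512. 160. 146.] along 38.4 across -59.8
```

Run:
```python
from h import *
print(finger_overhang)
for n,f in (("wrist","wrist2"),("wrist","wrist1")):
    d=np.load(f"pics/{f}.npy"); 
    m=camera_model("wrist"); 
    s=read_state(); R=Ro.from_quat(s["tool_rot"]).as_matrix()
    u,v,W=cloud("wrist",d,m)   # pose for wrist2 is current; relative tool frame is rigid anyway
    T=(W-s["tool_pos"])@R*1000
    q=(abs(T[:,0])<14)&(abs(T[:,1])<60)&(T[:,2]<60)&(T[:,2]>-40)
    for lo in range(-60,60,6):
        k=q&(T[:,1]>=lo)&(T[:,1]<lo+6)
        if k.sum()>5: print(f,lo,k.sum(),"z max",np.percentile(T[k,2],[50,95,100]).round(1),"x",T[k,0].min().round(1),T[k,0].max().round(1))
```

```text
0.022
wrist2 -60 203 z max [29.8 33.3 34.1] x -13.9 14.0
wrist2 -54 227 z max [21.8 25.3 26.2] x -14.0 13.9
wrist2 -48 252 z max [13.7 17.4 18.2] x -13.7 13.8
wrist2 -42 330 z max [ 5.5  9.4 10.4] x -14.0 13.9
wrist2 -36 153 z max [5.4 6.6 7.1] x -12.9 13.8
wrist2 -30 153 z max [-28.1 -15.1 -11.9] x 6.5 8.2
wrist2 -24 284 z max [-26.9 -13.6  -9.9] x 6.3 12.1
wrist2 -18 582 z max [-26.8 -10.7  -6.3] x -10.9 12.2
wrist2 -12 60 z max [1.6 2.8 3.2] x -13.7 13.3
wrist2 -6 462 z max [-1.7  0.4  1.5] x -13.9 14.0
wrist2 0 370 z max [-1.1  2.   4. ] x -13.9 13.9
wrist2 6 10 z max [-20.8 -13.1 -13. ] x -7.0 9.9
wrist2 12 632 z max [-26.9 -10.8  -6.3] x -11.1 12.2
wrist2 18 274 z max [-26.7 -13.9 -10.8] x 6.2 11.8
wrist2 24 94 z max [-28.8 -16.9 -15.4] x 6.6 7.9
wrist1 -30 152 z max [-28.1 -15.7 -12.2] x 6.3 8.3
wrist1 -24 287 z max [-27.  -13.3 -10.2] x 6.6 12.0
wrist1 -18 577 z max [-27.  -10.8  -6.3] x -11.4 12.2
wrist1 12 635 z max [-26.8 -11.   -6.2] x -11.0 12.1
wrist1 18 279 z max [-26.6 -14.5 -11. ] x 6.1 11.7
wrist1 24 93 z max [-28.5 -17.3 -14.9] x 5.9 8.2
```

Run:
```python
from h import *
d=np.load("pics/wrist0.npy")
m0=dict(camera_model("wrist"))
# rigid camera->tool
s=read_state(); R=Ro.from_quat(s["tool_rot"]).as_matrix()
u,v,W=cloud("wrist",d,m0); T=(W-s["tool_pos"])@R*1000
q=(abs(T[:,0])<14)&(abs(T[:,1])<65)&(T[:,2]<60)&(T[:,2]>-60)
for lo in range(-66,66,6):
    k=q&(T[:,1]>=lo)&(T[:,1]<lo+6)
    if k.sum()>5: print(lo,k.sum(),np.percentile(T[k,2],[50,95,100]).round(1))
# pad profile for wrist2
d=np.load("pics/wrist2.npy"); u,v,W=cloud("wrist",d,m0); T=(W-s["tool_pos"])@R*1000
q=(abs(T[:,0])<14)&(T[:,1]>9)&(T[:,1]<30)&(T[:,2]<10)&(T[:,2]>-60)
for z in range(-60,0,5):
    k=q&(T[:,2]>=z)&(T[:,2]<z+5)
    if k.sum()>3: print("z",z,k.sum(),"y",T[k,1].min().round(1),T[k,1].max().round(1),"x",T[k,0].min().round(1),T[k,0].max().round(1))
print("cam in tool",((-m0["R"].T@m0["t"])-s["tool_pos"])@R)
```

```text
-60 217 [-41.5 -28.4 -25.7]
-54 328 [-44.1 -26.7 -22.9]
-48 1889 [-43.2 -23.4 -18.8]
36 607 [-35.8 -21.7 -19.6]
42 1449 [-45.9 -25.9 -18.6]
48 285 [-43.2 -27.4 -23.6]
54 111 [-40.5 -30.7 -28.2]
z -60 394 y 12.6 29.9 x -9.4 13.5
z -55 361 y 13.2 30.0 x -11.3 14.0
z -50 191 y 13.0 29.9 x -8.9 13.8
z -45 342 y 12.0 18.8 x -11.0 12.0
z -40 186 y 12.0 25.8 x -10.9 12.2
z -35 206 y 11.9 25.8 x -10.8 12.2
z -30 179 y 12.0 25.6 x -11.0 12.0
z -25 176 y 12.0 25.6 x -11.1 12.1
z -20 144 y 11.9 25.6 x -9.5 12.1
z -15 98 y 12.0 23.7 x -11.1 11.9
z -10 21 y 12.1 15.2 x -8.5 11.0
cam in tool [ 0.08007239 -0.00055436 -0.14885284]
```

Call:
{"op": "drive_tool", "data": {"rows": [[[0.41,0,-0.8,8,0,0,0],[0.41,0,-0.8,16,0,0,0],[0.41,0,-0.8,25,0,0,0],[0.41,0,-0.8,25,0,0,0],[0.41,0,-0.8,25,0,0,0]]]}}

```text
time: 5.25
tool_pos: [0.5425, 0.1388, 0.1942]
tool_rot: [0.052, 0.947, 0.317, 0.017]
ft_force: [-0.4, -1.2, 1.0]
grip_width: 0.297
```

```bash
sed -i 's/tcp=S2W(g)-.003\*R/tcp=S2W(g)+.022*R/; s/tool_pos"\]+.003\*R/tool_pos"]-.022*R/' h.py
python3 - <<'E'
from h import *
where()
for n in ["wrist","side"]:
    m=camera_model(n);p,d=snapshot(n); cv2.imwrite(f"pics/{n}3.png",p if n=="wrist" else cv2.resize(p[150:350,240:460],None,fx=3,fy=3)); np.save(f"pics/{n}3.npy",d)
    s=read_state(); R=Ro.from_quat(s["tool_rot"]).as_matrix()
    u,v,W=cloud(n,d,m); T=(W-s["tool_pos"])@R*1000
    q=(abs(T[:,0])<40)&(abs(T[:,0])>15)&(abs(T[:,1])<10)&(abs(T[:,2]+22)<12)
    print(n,q.sum(),np.percentile(T[q],[3,50,97],axis=0).round(1))
E
```

```text
t 5.25 graspS [524.2 183.8 211.8] lean 36.97 yawerr -0.0 rolz 0.01
F_S [-0.27 -1.25  1.02] grip 0.297 q [-0.13  0.1   1.53  0.65  1.54 -1.62]
wrist 2114 [[-37.9  -5.6 -27.8]
 [ 19.1  -0.4 -26.3]
 [ 38.8   5.3 -22.9]]
side 145 [[-37.9   0.8 -26.1]
 [ 19.4   5.6 -22.3]
 [ 37.9   7.9 -15.7]]
```

View pics/side3.png

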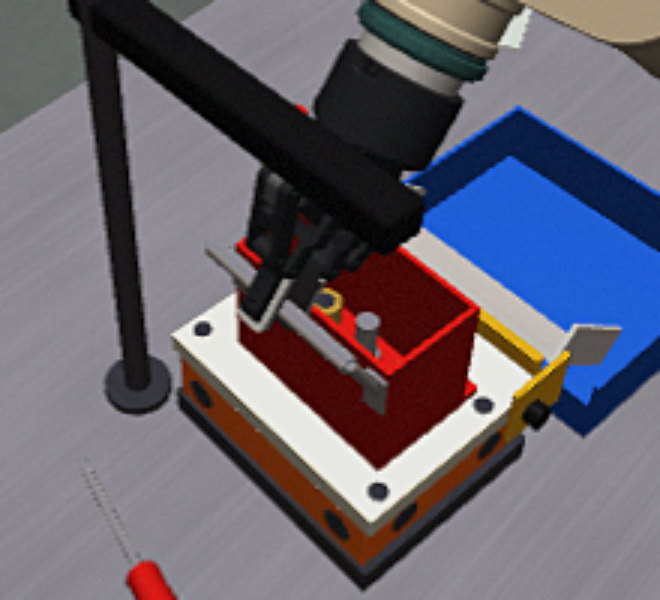

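Call:
{"op": "drive_tool", "data": {"rows": [[[0.7,0,0,0,0,0,0],[0.75,0,0,0,0,0,0],[1,0,0,0,0,0,0],[1,0,0,0,0,0,0],[1,0,0,0,0,0,0],[1,0,0,0,0,0,0]]]}}

```text
time: 5.95
tool_pos: [0.543, 0.1385, 0.1954]
tool_rot: [0.052, 0.947, 0.317, 0.018]
ft_force: [-1.4, -1.3, 5.1]
grip_width: 0.113
```

Run:
```python
from h import *
where()
rows([((524.2,163.8,211.8),37)])
```

```text
t 5.95 graspS [524.7 183.6 212.9] lean 36.98 yawerr 0.02 rolz -0.11
F_S [-1.26 -1.5   5.05] grip 0.113 q [-0.13  0.1   1.53  0.65  1.54 -1.62]
[0.5, -16.5, -11.0, -0.0, 0.002, 0.001] dist 20.0 ang 0.0
```

Call:
{"op": "drive_tool", "data": {"rows": [[[1,0,-2.4,-1.8,0,0,0],[1,0,-6.4,-4.8,0,0,0],[1,0,-10.4,-7.8,0,0,0],[1,0,-14.4,-10.8,0,0,0],[1,0,-18.4,-13.8,0,0,0],[1,0,-22.4,-16.8,0,0,0],[1,0,-24,-18,0,0,0],[1,0,-24,-18,0,0,0]]]}}

```text
time: 6.75
tool_pos: [0.5398, 0.108, 0.1954]
tool_rot: [0.052, 0.947, 0.316, 0.018]
ft_force: [-1.1, -0.7, 4.2]
grip_width: 0.119
```

```bash
cat > look.py <<'E'
from h import *
import sys
k=sys.argv[1]
where()
n="side"
for n in ["side","wrist"]:
    m=camera_model(n);p,d=snapshot(n); cv2.imwrite(f"pics/{n}{k}.png",p if n=="wrist" else cv2.resize(p[150:350,240:460],None,fx=3,fy=3)); np.save(f"pics/{n}{k}.npy",d)
    u,v,W=cloud(n,d,m); c=p[v,u].astype(int); S=np.array([W@EX,W@EY,W[:,2]]).T*1000; b,g,r=c.T
    q=(r>90)&(g<60)&(b<60)&(S[:,2]>178)&(S[:,2]<205)&(abs(S[:,0]-524)<85)&(S[:,1]>0)
    Q=S[q]; e=[]
    if n=="side":
        for s0 in (1,-1):   # rim height at -y and +y sides (top pixels)
            kk=Q[:,1]<np.percentile(Q[:,1],10) if s0==1 else Q[:,1]>np.percentile(Q[:,1],90)
            e.append((len(Q[kk]),Q[kk][:,1].mean().round(1),np.percentile(Q[kk][:,2],90).round(1)))
        print("rim -y,+y",e,np.percentile(Q,[1,99],axis=0).round(1).tolist())
    q=(r>100)&(g>70)&(b<g*.6)&(S[:,2]>104)&(S[:,2]<112)&(abs(S[:,0]-530)<85)&(S[:,1]<80)&(S[:,1]>0)
    if q.sum(): print(n,"stop",q.sum(),np.percentile(S[q],[2,50,98],axis=0).round(1)[:,1])
E
python3 look.py 4
```

```text
t 6.75 graspS [524.8 152.9 212.9] lean 36.94 yawerr 0.06 rolz -0.11
F_S [-0.97 -0.8   4.23] grip 0.119 q [-0.19  0.09  1.53  0.64  1.57 -1.67]
rim -y,+y [(26, np.float64(50.9), np.float64(189.3)), (26, np.float64(129.9), np.float64(190.5))] [[453.0, 50.0, 180.4], [592.5, 130.5, 190.9]]
side stop 39 [21.  24.2 57.2]
wrist stop 3314 [19.2 23.4 26.7]
```

Call:
{"op": "drive_tool", "data": {"rows": [[[1,0,-0.2,-2,0,0,0],[1,0,-2.6,-3.2,0,0,0],[1,0,-2.6,-3.2,0,0,0],[1,0,-2.6,-3.2,0,0,0]]]}}

```text
time: 7.25
tool_pos: [0.5391, 0.1039, 0.1955]
tool_rot: [0.052, 0.947, 0.316, 0.018]
ft_force: [0.3, 0.1, -2.5]
grip_width: 0.114
```

Run:
```python
from h import *
where()
```

```text
t 7.25 graspS [524.5 148.8 213.1] lean 36.88 yawerr 0.07 rolz -0.04
F_S [ 0.31  0.16 -2.53] grip 0.114 q [-0.2   0.09  1.53  0.64  1.58 -1.67]
```

Call:
{"op": "drive_tool", "data": {"rows": [[[1,0,-1,-0.3,0,0,0],[1,0,-1.8,-0.9,0,0,0],[1,0,-1.8,-0.9,0,0,0]]]}}

```text
time: 7.55
tool_pos: [0.5389, 0.102, 0.1954]
tool_rot: [0.052, 0.947, 0.316, 0.018]
ft_force: [-0.6, 2.5, 1.6]
grip_width: 0.117
```

Run:
```python
from h import *
where()
```

```text
t 7.55 graspS [524.6 146.8 213. ] lean 36.89 yawerr 0.06 rolz -0.06
F_S [-0.85  2.47  1.63] grip 0.117 q [-0.2   0.09  1.53  0.64  1.58 -1.68]
```

Call:
{"op": "drive_tool", "data": {"rows": [[[1,0,-0.8,-0.6,0,0,0],[1,0,-0.8,-0.6,0,0,0],[1,0,-0.8,-0.6,0,0,0]]]}}

```text
time: 7.85
tool_pos: [0.5388, 0.1009, 0.1953]
tool_rot: [0.052, 0.947, 0.316, 0.018]
ft_force: [-0.1, 0.9, 0.7]
grip_width: 0.114
```

```bash
python3 look.py 5
```

```text
t 7.85 graspS [524.6 145.7 212.9] lean 36.88 yawerr 0.07 rolz -0.06
F_S [-0.18  0.93  0.68] grip 0.114 q [-0.2   0.09  1.53  0.64  1.58 -1.68]
rim -y,+y [(26, np.float64(43.7), np.float64(189.2)), (26, np.float64(122.4), np.float64(190.6))] [[453.2, 42.6, 186.3], [593.2, 123.2, 191.3]]
side stop 32 [20.6 24.8 35.8]
wrist stop 1989 [18.9 21.1 26.4]
```

View pics/wrist5.png

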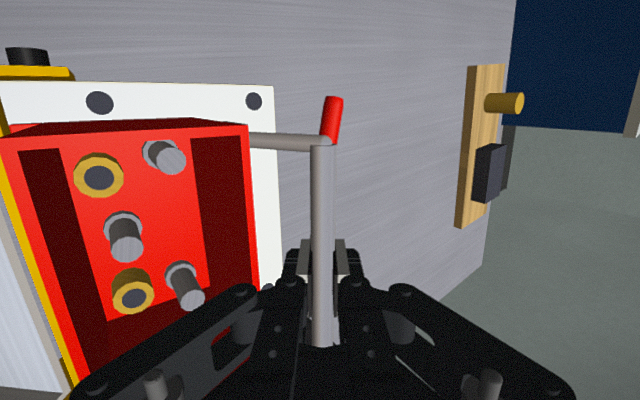

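Call:
{"op": "drive_tool", "data": {"rows": [[[1,0,-0.8,-0.6,0,0,0],[1,0,-0.8,-0.6,0,0,0]]]}}

```text
time: 8.15
tool_pos: [0.5386, 0.0999, 0.1953]
tool_rot: [0.052, 0.947, 0.316, 0.018]
ft_force: [-0.2, 1.8, 1.0]
grip_width: 0.114
```

```bash
python3 -c "
from h import *
where()"
```

```text
t 8.15 graspS [524.5 144.7 212.9] lean 36.88 yawerr 0.06 rolz -0.05
F_S [-0.37  1.75  1.01] grip 0.114 q [-0.21  0.09  1.53  0.64  1.58 -1.68]
```

Call:
{"op": "drive_tool", "data": {"rows": [[[1,0,-0.8,-0.6,0,0,0],[1,0,-0.8,-0.6,0,0,0]]]}}

```text
time: 8.35
tool_pos: [0.5385, 0.0989, 0.1954]
tool_rot: [0.052, 0.947, 0.316, 0.018]
ft_force: [-0.9, 3.3, 0.5]
grip_width: 0.111
```

```bash
python3 look.py 6
```

```text
t 8.35 graspS [524.5 143.8 213. ] lean 36.9 yawerr 0.05 rolz -0.06
F_S [-1.23  3.18  0.49] grip 0.111 q [-0.21  0.09  1.53  0.64  1.59 -1.68]
rim -y,+y [(25, np.float64(41.5), np.float64(189.3)), (25, np.float64(120.5), np.float64(190.4))] [[453.3, 40.8, 185.1], [593.5, 121.2, 191.1]]
side stop 31 [19.4 23.3 55.9]
wrist stop 1933 [17.1 19.2 24.6]
```

Call:
{"op": "drive_tool", "data": {"rows": [[[1,0,-0.8,-0.5,0,0,0],[1,0,-0.8,-0.5,0,0,0],[1,0,-0.8,-0.5,0,0,0]]]}}

```text
time: 8.75
tool_pos: [0.5384, 0.0981, 0.1954]
tool_rot: [0.052, 0.947, 0.316, 0.018]
ft_force: [-0.5, 4.7, 1.8]
grip_width: 0.113
```

```bash
python3 look.py 7
```

```text
t 8.75 graspS [524.5 142.9 213. ] lean 36.9 yawerr 0.04 rolz -0.06
F_S [-1.03  4.62  1.83] grip 0.113 q [-0.21  0.09  1.53  0.64  1.59 -1.68]
rim -y,+y [(26, np.float64(40.7), np.float64(189.3)), (26, np.float64(119.6), np.float64(190.5))] [[453.1, 39.7, 185.3], [592.5, 120.2, 191.0]]
side stop 26 [18.2 22.1 25.2]
wrist stop 1898 [16.3 18.4 23.7]
```

View pics/side7.png

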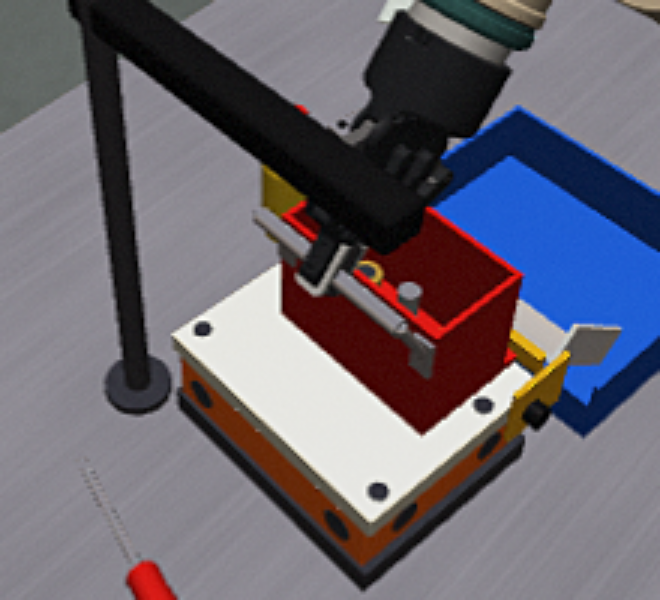

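Call:
{"op": "drive_tool", "data": {"rows": [[[1,0,0,0,0,0,0],[1,0,0,0,0,0,0],[1,0,0,0,0,0,0],[1,0,0,0,0,0,0],[1,0,0,0,0,0,0],[1,0,0,0,0,0,0],[1,0,0,0,0,0,0],[1,0,0,0,0,0,0],[1,0,0,0,0,0,0],[1,0,0,0,0,0,0],[1,0,0,0,0,0,0],[1,0,0,0,0,0,0]]]}}

```text
time: 10.05
tool_pos: [0.5384, 0.0981, 0.1954]
tool_rot: [0.052, 0.947, 0.316, 0.018]
ft_force: [-1.2, 3.6, 1.3]
grip_width: 0.116
```

```bash
python3 look.py 8
```

```text
t 10.05 graspS [524.5 142.9 213. ] lean 36.9 yawerr 0.04 rolz -0.06
F_S [-1.58  3.44  1.25] grip 0.116 q [-0.21  0.09  1.53  0.64  1.59 -1.68]
rim -y,+y [(26, np.float64(40.9), np.float64(189.8)), (26, np.float64(119.6), np.float64(190.4))] [[453.3, 40.1, 184.0], [593.1, 120.4, 191.4]]
side stop 29 [18.4 21.8 25.6]
wrist stop 1915 [16.4 18.4 23.9]
```

```bash
cat > path.py <<'E'
from h import *
Y0=26.7; ZD=91.0; HX=524.4
def rot(v,t): c,s=np.cos(t),np.sin(t); return np.array([c*v[0]-s*v[1],s*v[0]+c*v[1]])
def handle(th):
    t=np.deg2rad(th)
    if th<=69:
        P=np.array([Y0-2.8+5*np.sin(t),ZD])
    else:
        if th<=90:
            f=(th-69)/21; bz=13.4+(8-13.4)*f; comp=6*(1-f)+1*f
            C=np.array([Y0-comp,ZD+18]); zc=bz
        else:
            comp=1.0
            C=np.array([Y0-8-comp,ZD+18]); zc=8+8*np.cos(t-np.pi/2)
        P=C-rot(np.array([14,zc]),t)
    return P+rot(np.array([119.,122.]),t),P
def plan(ths,leans):
    for th,l in zip(ths,leans):
        h,P=handle(th); print("th",th,"lean",l,"h",h.round(1),end=" "); rows([((HX,h[0],h[1]),l)])
if __name__=="__main__":
    for th in (0,10,20,38,55,68,70,80,89,91,110,130): print(th,*[a.round(1) for a in handle(th)])
    where(); plan([0,2,4,6,8,10],[37,39,41,43,45,47])
E
python3 path.py
```

```text
0 [142.9 213. ] [23.9 91. ]
10 [120.8 231.8] [24.8 91. ]
20 [ 95.7 246.3] [25.6 91. ]
38 [ 45.6 260.4] [27. 91.]
55 [ -3.7 258.5] [28. 91.]
68 [-40. 247.] [28.5 91. ]
70 [-45.4 244.9] [28.5 91.3]
80 [-68.2 231.8] [31.3 93.4]
89 [-86.4 216. ] [33.5 94.9]
91 [-90.1 212.1] [33.9 95.3]
110 [-118.3  171.2] [ 37.1 101.2]
130 [-132.4  120.1] [ 37.5 107.4]
t 10.15 graspS [524.5 142.9 213. ] lean 36.9 yawerr 0.04 rolz -0.06
F_S [-0.11  3.41  1.44] grip 0.111 q [-0.21  0.09  1.53  0.64  1.59 -1.68]
th 0 lean 37 h [142.9 213. ] [0.1, -0.0, -0.0, -0.002, 0.001, 0.0] dist 0.0 ang 0.0
th 2 lean 39 h [138.7 217.1] [0.1, -0.1, -5.8, -0.037, 0.001, 0.0] dist 6.0 ang 2.0
th 4 lean 41 h [134.4 221. ] [0.1, -0.4, -11.5, -0.072, 0.001, 0.0] dist 12.0 ang 4.0
th 6 lean 43 h [130.  224.8] [0.1, -0.9, -17.3, -0.106, 0.001, 0.0] dist 17.0 ang 6.0
th 8 lean 45 h [125.5 228.4] [0.1, -1.7, -23.0, -0.141, 0.001, 0.0] dist 23.0 ang 8.0
th 10 lean 47 h [120.8 231.8] [0.1, -2.6, -28.7, -0.176, 0.001, 0.0] dist 29.0 ang 10.0
```

Call:
{"op": "drive_tool", "data": {"rows": [[[1,0,-0.1,-5.8,-0.035,0,0],[1,0,-0.4,-11.5,-0.07,0,0],[1,0,-0.9,-17.3,-0.105,0,0],[1,0,-1.7,-23,-0.14,0,0],[1,0,-2.6,-28.7,-0.175,0,0],[1,0,-2.6,-28.7,-0.175,0,0]]]}}

```text
time: 10.75
tool_pos: [0.5362, 0.0779, 0.2163]
tool_rot: [0.051, 0.916, 0.397, 0.022]
ft_force: [-0.6, 1.7, -0.0]
grip_width: 0.115
```

```bash
cat > look2.py <<'E'
from h import *
import sys
k=sys.argv[1]
where()
for n in ["side","wrist"]:
    m=camera_model(n);p,d=snapshot(n); cv2.imwrite(f"pics/{n}{k}.png",p if n=="wrist" else cv2.resize(p[150:350,260:480],None,fx=3,fy=3)); 
    u,v,W=cloud(n,d,m); c=p[v,u].astype(int); S=np.array([W@EX,W@EY,W[:,2]]).T*1000; b,g,r=c.T
    q=(r>60)&(g<r*.35)&(b<r*.35)&(S[:,2]>85)&(S[:,2]<330)&(S[:,0]>440)&(S[:,0]<460)&(S[:,1]>-170)&(S[:,1]<200)
    Q=S[q]
    if len(Q)>60:
        # end wall outline (x=-70 side) : min area rect in y,z
        rc=cv2.minAreaRect(Q[:,1:].astype(np.float32)); print(n,"endwall",len(Q),np.round(rc[0],1),np.round(rc[1],1),round(rc[2],1))
    q=(r>100)&(g>70)&(b<g*.6)&(S[:,2]>104)&(S[:,2]<112)&(abs(S[:,0]-530)<85)&(S[:,1]<80)&(S[:,1]>0)
    if q.sum(): print(n,"stop",q.sum(),np.percentile(S[q],[2,50,98],axis=0).round(1)[:,1])
E
python3 look2.py 9
```

```text
t 10.75 graspS [524.5 119.8 231.3] lean 46.92 yawerr 0.13 rolz 0.0
F_S [-0.77  1.66 -0.04] grip 0.115 q [-0.32  0.12  1.53  0.8   1.67 -1.77]
side endwall 869 [ 64.2 147.5] [ 95.7 101.9] 9.8
side stop 23 [16.1 20.9 24.8]
wrist endwall 5518 [ 69.9 156.7] [ 95.7 121.4] 1.4
wrist stop 1351 [14.8 16.1 66.5]
```

View pics/side9.png

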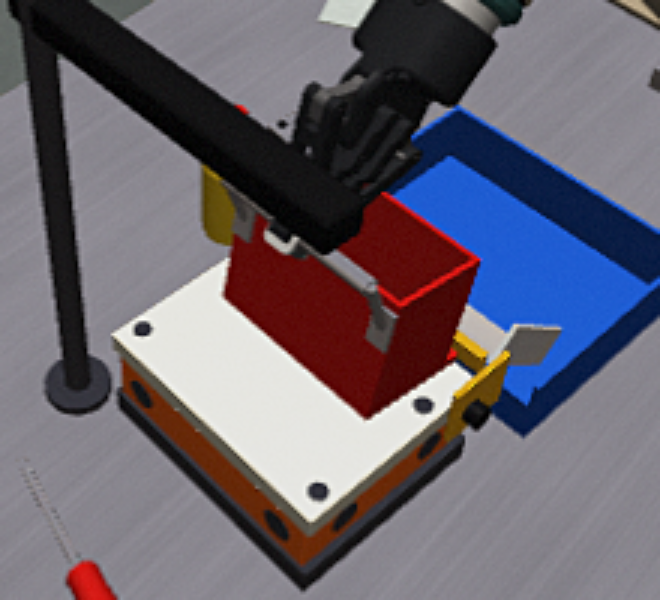

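```bash
python3 -c "
from path import *
plan([13,16,19,22,25,28],[50,53,56,59,62,65])"
```

```text
th 13 lean 50 h [113.5 236.6] [0.0, 0.7, -8.8, -0.056, 0.001, -0.001] dist 9.0 ang 3.0
th 16 lean 53 h [106.  241.1] [0.0, -0.0, -17.4, -0.108, 0.001, -0.001] dist 17.0 ang 6.0
th 19 lean 56 h [ 98.3 245.1] [0.0, -1.2, -25.9, -0.161, 0.001, -0.001] dist 26.0 ang 9.0
th 22 lean 59 h [ 90.4 248.7] [0.0, -2.9, -34.3, -0.213, 0.001, -0.001] dist 34.0 ang 12.0
th 25 lean 62 h [ 82.3 251.9] [-0.0, -5.0, -42.7, -0.265, 0.001, -0.001] dist 43.0 ang 15.0
th 28 lean 65 h [ 74.  254.6] [-0.0, -7.6, -50.9, -0.318, 0.001, -0.001] dist 51.0 ang 18.0
```

Call:
{"op": "drive_tool", "data": {"rows": [[[1,0,0.7,-8.8,-0.056,0,0],[1,0,0,-17.4,-0.108,0,0],[1,0,-1.2,-25.9,-0.161,0,0],[1,0,-2.9,-34.3,-0.213,0,0],[1,0,-5,-42.7,-0.265,0,0],[1,0,-7.6,-50.9,-0.318,0,0],[1,0,-7.6,-50.9,-0.318,0,0]]]}}

```text
time: 11.55
tool_pos: [0.5316, 0.0357, 0.2448]
tool_rot: [0.047, 0.842, 0.537, 0.03]
ft_force: [-1.0, 2.4, 0.6]
grip_width: 0.117
```

```bash
python3 look2.py 10;  python3 -c "
from path import *
plan([31,34,37,40,43,46],[68,70,72,74,76,76])"
```

```text
t 11.55 graspS [524.5  73.4 254.1] lean 65.06 yawerr 0.15 rolz 0.07
F_S [-1.21  2.27  0.61] grip 0.117 q [-0.48  0.22  1.52  1.06  1.83 -1.88]
side endwall 860 [ 47.5 157. ] [96.1 99.5] 27.6
side stop 20 [17.4 21.  24.8]
wrist endwall 5470 [ 46.3 160.1] [ 85.6 103.5] 22.6
wrist stop 424 [16.7 20.4 59. ]
th 31 lean 68 h [ 65.6 256.9] [0.0, 0.2, -8.9, -0.055, 0.001, -0.001] dist 9.0 ang 3.0
th 34 lean 70 h [ 57.1 258.7] [0.0, -1.0, -17.5, -0.09, 0.001, -0.001] dist 17.0 ang 5.0
th 37 lean 72 h [ 48.5 260. ] [-0.0, -2.6, -25.9, -0.125, 0.001, -0.001] dist 26.0 ang 7.0
th 40 lean 74 h [ 39.9 260.9] [-0.0, -4.7, -34.3, -0.16, 0.001, -0.001] dist 35.0 ang 9.0
th 43 lean 76 h [ 31.1 261.4] [-0.0, -7.3, -42.5, -0.194, 0.001, -0.001] dist 43.0 ang 11.0
th 46 lean 76 h [ 22.4 261.3] [-0.1, -11.0, -50.4, -0.194, 0.001, -0.001] dist 52.0 ang 11.0
```

View pics/side10.png

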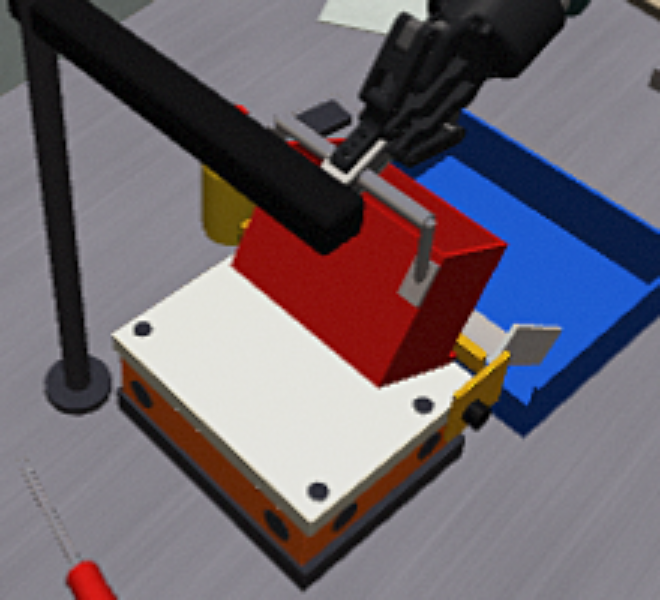

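Call:
{"op": "drive_tool", "data": {"rows": [[[1,0,0.2,-8.9,-0.055,0,0],[1,0,-1,-17.5,-0.09,0,0],[1,0,-2.6,-25.9,-0.125,0,0],[1,0,-4.7,-34.3,-0.16,0,0],[1,0,-7.3,-42.5,-0.194,0,0],[1,0,-11,-50.4,-0.194,0,0],[1,0,-11,-50.4,-0.194,0,0]]]}}

```text
time: 12.35
tool_pos: [0.526, -0.0148, 0.2555]
tool_rot: [0.045, 0.787, 0.614, 0.034]
ft_force: [-1.0, 0.7, -5.3]
grip_width: 0.112
```

```bash
python3 look2.py 11;  python3 -c "
from path import *
plan([49,52,55,58,61],[76,76,76,76,76])"
```

```text
t 12.35 graspS [524.4  21.2 260.9] lean 75.92 yawerr 0.17 rolz 0.11
F_S [-1.08  0.64 -5.32] grip 0.112 q [-0.6   0.33  1.47  1.19  1.97 -1.93]
side endwall 811 [ 26.8 159.9] [97.6 98.7] 45.6
side stop 18 [17.8 20.4 24. ]
wrist endwall 4399 [ 24.6 163.8] [86.2 95.6] 45.9
wrist stop 422 [14.7 18.2 42.3]
th 49 lean 76 h [ 13.7 260.8] [-0.0, -2.1, -8.1, -0.002, 0.002, -0.002] dist 8.0 ang 0.0
th 52 lean 76 h [  5.  259.9] [-0.1, -5.2, -16.3, -0.002, 0.002, -0.002] dist 17.0 ang 0.0
th 55 lean 76 h [ -3.7 258.5] [-0.1, -8.7, -24.4, -0.002, 0.002, -0.002] dist 26.0 ang 0.0
th 58 lean 76 h [-12.3 256.6] [-0.1, -12.6, -32.2, -0.002, 0.002, -0.002] dist 35.0 ang 0.0
th 61 lean 76 h [-20.7 254.2] [-0.1, -16.9, -39.9, -0.002, 0.002, -0.002] dist 43.0 ang 0.0
```

View pics/side11.png

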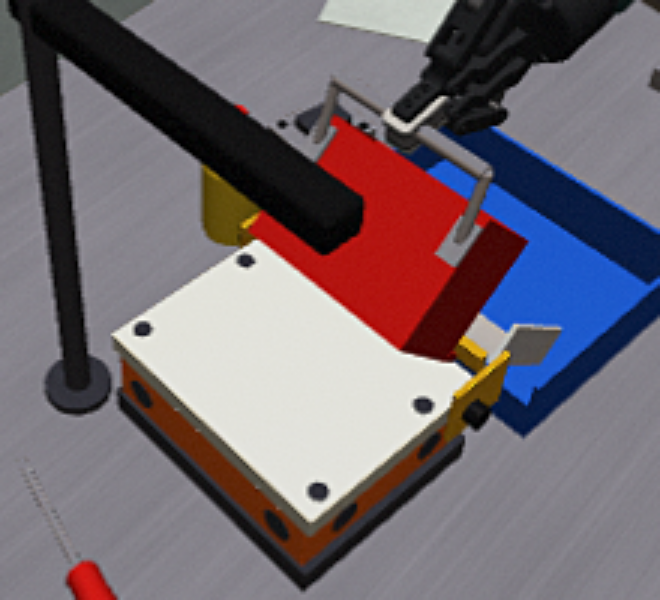

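Call:
{"op": "drive_tool", "data": {"rows": [[[1,0,-2.8,-8.1,0,0,0],[1,0,-6.2,-16.3,0,0,0],[1,0,-9.7,-24.4,0,0,0],[1,0,-13.6,-32.2,0,0,0],[1,0,-17.9,-39.9,0,0,0],[1,0,-17.9,-39.9,0,0,0],[1,0,-17.9,-39.9,0,0,0]]]}}

```text
time: 13.15
tool_pos: [0.5213, -0.0577, 0.2491]
tool_rot: [0.044, 0.787, 0.614, 0.035]
ft_force: [-0.7, 1.1, 6.1]
grip_width: 0.117
```

```bash
python3 look2.py 12;  python3 -c "
from path import *
plan([64,67,70,73,76,79,82],[76]*7)"
```

```text
t 13.15 graspS [524.4 -21.9 254.4] lean 75.95 yawerr 0.16 rolz -0.04
F_S [-0.77  1.01  6.09] grip 0.117 q [-0.66  0.38  1.41  1.17  2.02 -1.96]
side endwall 784 [  9.4 157.6] [ 94.1 100.2] 58.8
side stop 14 [14.8 17.7 21.8]
wrist endwall 2985 [  7.7 161.7] [82.  99.5] 58.1
wrist stop 218 [11.8 15.3 35.1]
th 64 lean 76 h [-29.1 251.4] [0.1, -4.7, -6.4, -0.001, 0.003, 0.0] dist 8.0 ang 0.0
th 67 lean 76 h [-37.3 248.2] [0.1, -9.8, -13.6, -0.001, 0.003, 0.0] dist 17.0 ang 0.0
th 70 lean 76 h [-45.4 244.9] [0.0, -15.0, -20.7, -0.001, 0.003, 0.0] dist 26.0 ang 0.0
th 73 lean 76 h [-52.5 241.5] [0.0, -20.1, -26.7, -0.001, 0.003, 0.0] dist 33.0 ang 0.0
th 76 lean 76 h [-59.4 237.6] [0.0, -25.5, -32.4, -0.001, 0.003, 0.0] dist 41.0 ang 0.0
th 79 lean 76 h [-66.  233.3] [-0.0, -31.3, -37.8, -0.001, 0.003, 0.0] dist 49.0 ang 0.0
th 82 lean 76 h [-72.4 228.6] [-0.0, -37.4, -42.9, -0.001, 0.003, 0.0] dist 57.0 ang 0.0
```

View pics/side12.png

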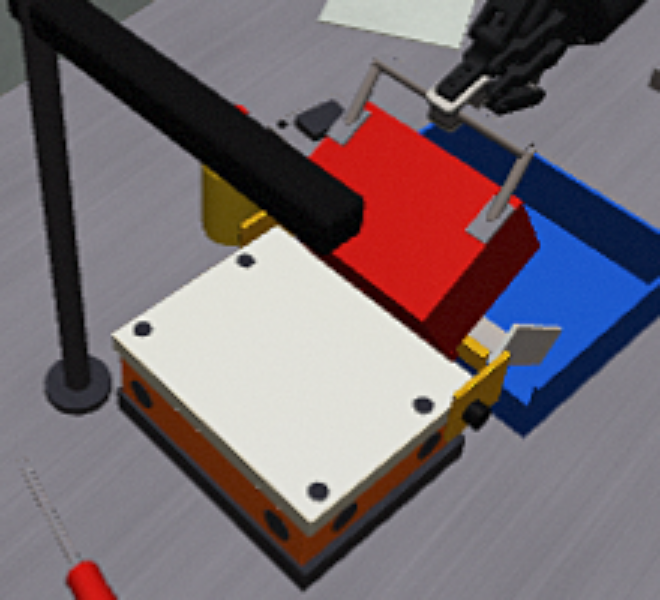

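Call:
{"op": "drive_tool", "data": {"rows": [[[1,0,-4.5,-6.4,0,0,0],[1,0,-9.6,-13.6,0,0,0],[1,0,-15,-20.7,0,0,0],[1,0,-20.1,-26.7,0,0,0],[1,0,-25.5,-32.4,0,0,0],[1,0,-31.3,-37.8,0,0,0],[1,0,-31.3,-37.8,0,0,0],[1,0,-31.3,-37.8,0,0,0]]]}}

```text
time: 14.05
tool_pos: [0.5164, -0.1016, 0.2277]
tool_rot: [0.044, 0.787, 0.614, 0.035]
ft_force: [1.2, 1.2, 1.6]
grip_width: 0.114
```

```bash
python3 look2.py 13;  python3 -c "
from path import *
plan([82,85,88,91,94,97,100],[76]*7)"
```

```text
t 14.05 graspS [524.4 -66.1 233. ] lean 75.95 yawerr 0.16 rolz -0.02
F_S [1.1  1.33 1.59] grip 0.114 q [-0.72  0.47  1.35  1.13  2.07 -2.01]
side endwall 724 [ -2.7 152.6] [ 86.2 100.8] 78.8
side stop 13 [17.5 22.  25.6]
wrist endwall 1986 [-12.2 156. ] [91.1 94.7] 71.6
wrist stop 113 [15.4 17.8 34.9]
th 82 lean 76 h [-72.4 228.6] [-0.0, -6.2, -5.3, -0.001, 0.002, 0.0] dist 8.0 ang 0.0
th 85 lean 76 h [-78.6 223.4] [-0.0, -12.7, -10.0, -0.001, 0.002, 0.0] dist 16.0 ang 0.0
th 88 lean 76 h [-84.5 217.9] [-0.1, -19.4, -14.4, -0.001, 0.002, 0.0] dist 24.0 ang 0.0
th 91 lean 76 h [-90.1 212.1] [-0.1, -26.4, -18.4, -0.001, 0.002, 0.0] dist 32.0 ang 0.0
th 94 lean 76 h [-95.4 206.3] [-0.1, -33.3, -22.1, -0.001, 0.002, 0.0] dist 40.0 ang 0.0
th 97 lean 76 h [-100.4  200.3] [-0.1, -40.4, -25.5, -0.001, 0.002, 0.0] dist 48.0 ang 0.0
th 100 lean 76 h [-105.  194.] [-0.1, -47.6, -28.5, -0.001, 0.002, 0.0] dist 56.0 ang 0.0
```

View pics/side13.png

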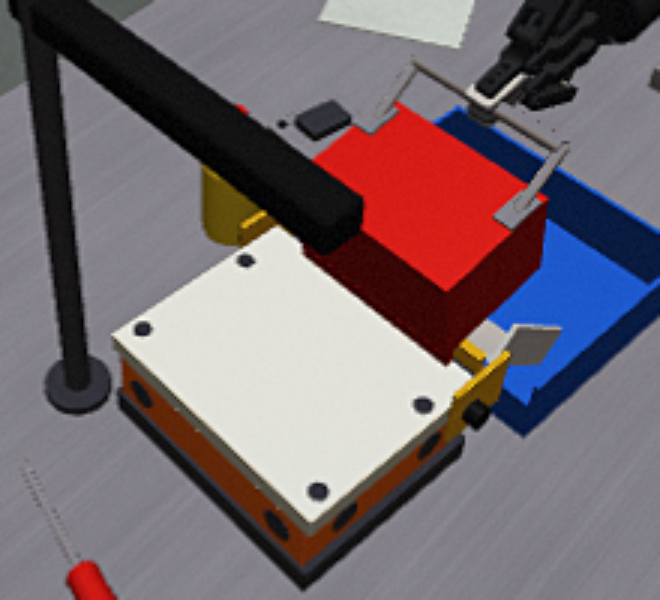

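Call:
{"op": "drive_tool", "data": {"rows": [[[1,0,-6.2,-5.3,0,0,0],[1,0,-12.7,-10,0,0,0],[1,0,-19.4,-14.4,0,0,0],[1,0,-26.4,-18.4,0,0,0],[1,0,-33.3,-22.1,0,0,0],[1,0,-40.4,-25.5,0,0,0],[1,0,-40.4,-25.5,0,0,0],[1,0,-40.4,-25.5,0,0,0]]]}}

```text
time: 14.95
tool_pos: [0.5126, -0.1362, 0.1949]
tool_rot: [0.044, 0.787, 0.614, 0.035]
ft_force: [0.8, -3.4, 5.3]
grip_width: 0.112
```

```bash
python3 look2.py 14;  python3 -c "
from path import *
plan([100,103,106,109,112,115,118,121],[76]*8)"
```

```text
t 14.95 graspS [ 524.3 -100.9  200.2] lean 75.93 yawerr 0.17 rolz -0.05
F_S [ 1.17 -3.25  5.34] grip 0.112 q [-0.77  0.56  1.3   1.09  2.09 -2.07]
side endwall 782 [-11.3 138.6] [104.3  92.9] 6.8
side stop 15 [20.7 23.7 27.9]
wrist endwall 1600 [-35.2 145. ] [ 98.8 123.8] 85.2
wrist stop 91 [13.9 18.9 25.6]
th 100 lean 76 h [-105.  194.] [-0.0, -7.4, -2.6, -0.002, 0.003, 0.001] dist 8.0 ang 0.0
th 103 lean 76 h [-109.4  187.4] [-0.0, -14.8, -5.3, -0.002, 0.003, 0.001] dist 16.0 ang 0.0
th 106 lean 76 h [-113.4  180.6] [-0.0, -22.4, -7.5, -0.002, 0.003, 0.001] dist 24.0 ang 0.0
th 109 lean 76 h [-117.1  173.6] [-0.0, -30.1, -9.4, -0.002, 0.003, 0.001] dist 32.0 ang 0.0
th 112 lean 76 h [-120.5  166.4] [-0.0, -37.9, -10.9, -0.002, 0.003, 0.001] dist 39.0 ang 0.0
th 115 lean 76 h [-123.4  159. ] [-0.0, -45.7, -12.0, -0.002, 0.003, 0.001] dist 47.0 ang 0.0
th 118 lean 76 h [-126.   151.5] [-0.0, -53.7, -12.6, -0.002, 0.003, 0.001] dist 55.0 ang 0.0
th 121 lean 76 h [-128.2  143.8] [-0.0, -61.7, -12.9, -0.002, 0.003, 0.001] dist 63.0 ang 0.0
```

View pics/side14.png

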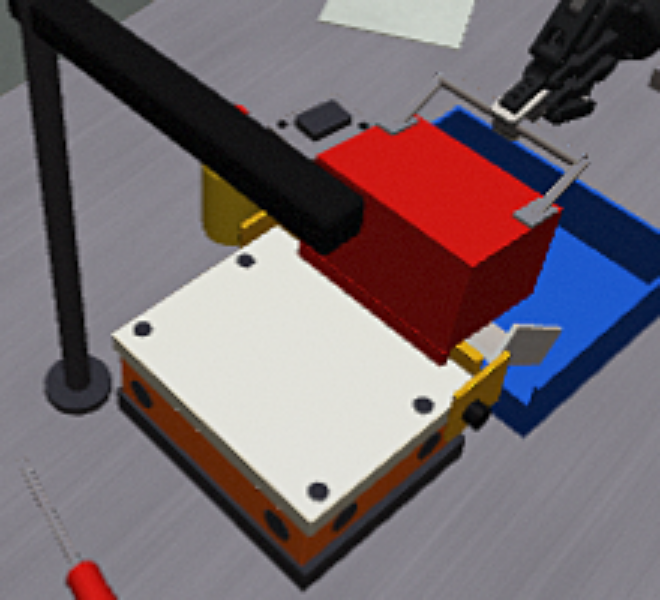

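Call:
{"op": "drive_tool", "data": {"rows": [[[1,0,-7.4,-2.6,0,0,0],[1,0,-14.8,-5.3,0,0,0],[1,0,-22.4,-7.5,0,0,0],[1,0,-30.1,-9.4,0,0,0],[1,0,-37.9,-10.9,0,0,0],[1,0,-45.7,-12,0,0,0],[1,0,-53.7,-12.6,0,0,0],[1,0,-53.7,-12.6,0,0,0]]]}}

```text
time: 15.85
tool_pos: [0.5097, -0.1617, 0.1453]
tool_rot: [0.044, 0.787, 0.614, 0.035]
ft_force: [0.1, -6.1, 3.4]
grip_width: 0.113
```

```bash
python3 look2.py 15;  python3 -c "
from path import *
plan([121,124,127,130,132],[76]*5)"
```

```text
t 15.85 graspS [ 524.2 -126.6  150.7] lean 75.93 yawerr 0.22 rolz -0.03
F_S [ 0.79 -6.06  3.45] grip 0.113 q [-0.8   0.66  1.25  1.04  2.09 -2.15]
side endwall 733 [-19.9 122.9] [101.9  93.9] 29.7
side stop 17 [21.5 25.1 28.2]
wrist endwall 1356 [-45. 135.] [124.3  86.1] 25.5
wrist stop 53 [17.3 18.9 21.2]
th 121 lean 76 h [-128.2  143.8] [-0.0, -7.6, 0.0, -0.002, 0.003, 0.0] dist 8.0 ang 0.0
th 124 lean 76 h [-130.  136.] [-0.0, -15.6, 0.2, -0.002, 0.003, 0.0] dist 16.0 ang 0.0
th 127 lean 76 h [-131.4  128.1] [-0.0, -23.7, 0.8, -0.002, 0.003, 0.0] dist 24.0 ang 0.0
th 130 lean 76 h [-132.4  120.1] [-0.0, -31.7, 1.7, -0.002, 0.003, 0.0] dist 32.0 ang 0.0
th 132 lean 76 h [-132.9  114.7] [-0.0, -37.0, 2.6, -0.002, 0.003, 0.0] dist 37.0 ang 0.0
```

View pics/side15.png

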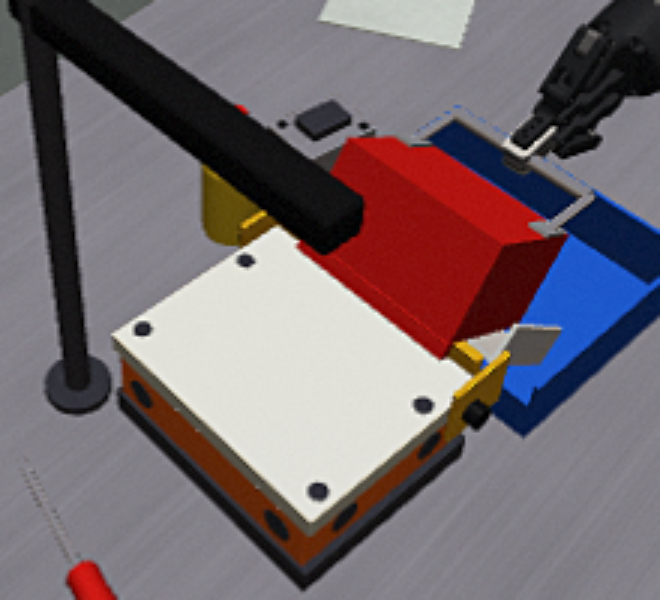

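Call:
{"op": "drive_tool", "data": {"rows": [[[1,0,-6,0,0,0,0],[1,0,-12,0,0,0,0],[1,0,-18,0,0,0,0],[1,0,-24,0,0,0,0],[1,0,-28,0.5,0,0,0],[1,0,-28,0.5,0,0,0],[1,0,-28,0.5,0,0,0]]]}}

```text
time: 16.65
tool_pos: [0.5091, -0.1681, 0.12]
tool_rot: [0.043, 0.787, 0.614, 0.035]
ft_force: [-1.2, -5.7, 10.8]
grip_width: 0.112
```

```bash
python3 look2.py 16
python3 - <<'E'
from h import *
p,d=snapshot("scene"); cv2.imwrite("pics/scene16.png",cv2.resize(p[100:300,200:400],None,fx=3,fy=3))
E
```

```text
t 16.65 graspS [ 524.3 -133.   125.4] lean 75.97 yawerr 0.13 rolz -0.18
F_S [-0.58 -5.76 10.78] grip 0.112 q [-0.81  0.71  1.24  1.02  2.08 -2.19]
side endwall 674 [-22.2 115.9] [101.7  92.8] 40.4
side stop 20 [20.9 24.6 28.4]
wrist endwall 1290 [-48.  120.8] [138.2  77.9] 28.9
wrist stop 48 [17.2 18.8 22.3]
```

View pics/side16.png

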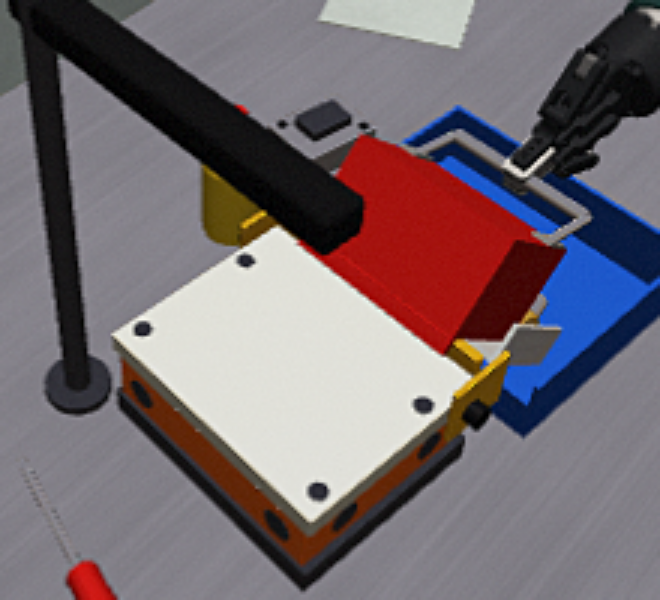

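View pics/scene16.png

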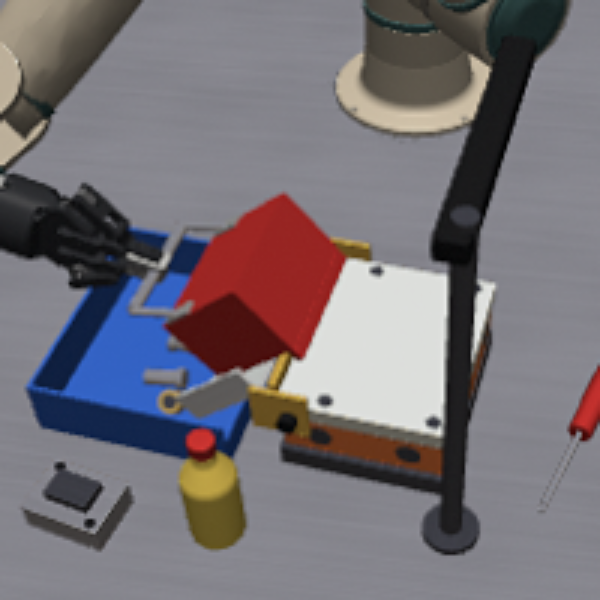

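Call:
{"op": "drive_tool", "data": {"rows": [[[1,0,1,0,0,0,0],[1,0,1,0,0,0,0],[1,0,1,0,0,0,0],[0.75,0,1,0,0,0,0],[0.68,0,1,0,0,0,0],[0.6,0,1,0,0,0,0],[0.5,0,1,0,0,0,0],[0.4,0,1,0,0,0,0],[0.4,0,1,0,0,0,0]]]}}

```text
time: 17.7
tool_pos: [0.509, -0.1676, 0.1208]
tool_rot: [0.043, 0.787, 0.614, 0.035]
ft_force: [-0.8, 0.0, -1.1]
grip_width: 0.304
```

```bash
python3 look2.py 17
```

```text
t 17.7 graspS [ 524.2 -132.5  126.1] lean 75.97 yawerr 0.1 rolz -0.15
F_S [-0.84 -0.05 -1.13] grip 0.304 q [-0.81  0.71  1.24  1.02  2.08 -2.19]
side endwall 643 [-27.2 112. ] [101.4  92.6] 40.0
side stop 16 [20.9 23.  28. ]
wrist endwall 1343 [-56. 116.] [134.5  76.3] 28.7
wrist stop 47 [16.2 18.2 21.1]
```

View pics/wrist17.png

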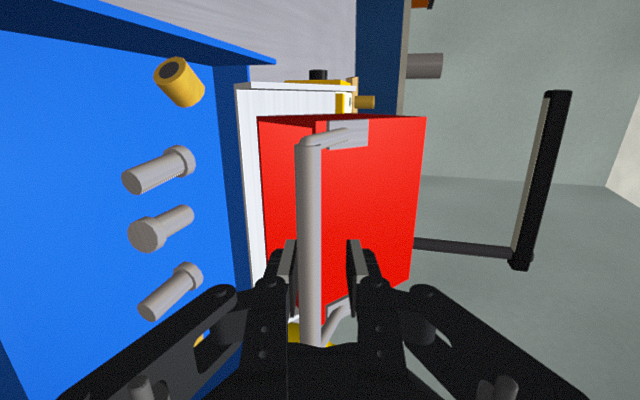

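View pics/side17.png

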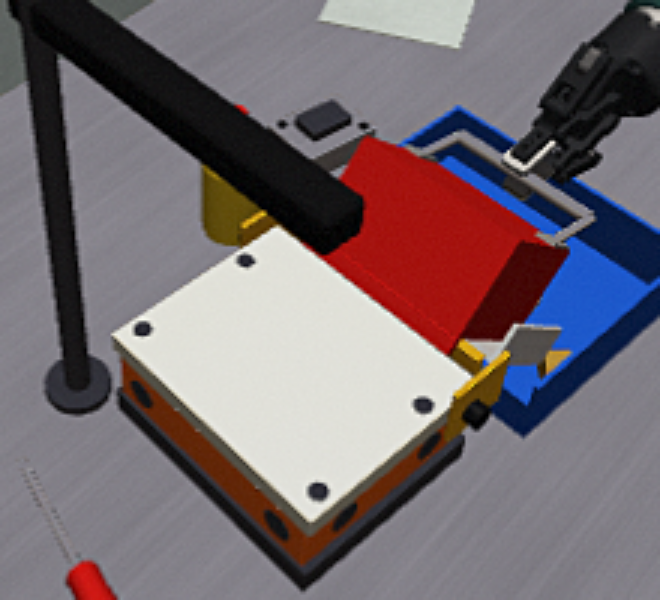

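Run:
```python
from h import *
s=read_state(); R=Ro.from_quat(s["tool_rot"]).as_matrix()
for n in ("wrist","side"):
    m=camera_model(n); p,d=snapshot(n)
    u,v,W=cloud(n,d,m); T=(W-s["tool_pos"])@R*1000
    q=(T[:,0]>16)&(T[:,0]<35)&(abs(T[:,1])<20)&(abs(T[:,2]+20)<18)
    print(n,q.sum(),np.percentile(T[q],[3,50,97],axis=0).round(1).tolist())
```

```text
wrist 909 [[16.6, -12.9, -26.5], [25.7, -7.2, -24.8], [34.3, -1.8, -21.5]]
side 43 [[16.5, -8.3, -21.5], [25.6, -3.3, -16.2], [34.7, -0.3, -12.1]]
```

Call:
{"op": "drive_tool", "data": {"rows": [[[0.38,0,-2,0,0,0,0],[0.38,0,-4,0,0,0,0],[0.38,0,-6,0,0,0,0],[0.38,0,-7,0,0,0,0],[0.38,0,-7,0,0,0,0]]]}}

```text
time: 18.4
tool_pos: [0.5089, -0.1695, 0.114]
tool_rot: [0.043, 0.787, 0.614, 0.035]
ft_force: [1.1, 0.5, 0.4]
grip_width: 0.306
```

```bash
python3 look2.py 18
python3 - <<'E'
from h import *
s=read_state(); R=Ro.from_quat(s["tool_rot"]).as_matrix()
for n in ("wrist","side"):
    m=camera_model(n); p,d=snapshot(n)
    u,v,W=cloud(n,d,m); T=(W-s["tool_pos"])@R*1000
    q=(T[:,0]>16)&(T[:,0]<35)&(abs(T[:,1])<20)&(abs(T[:,2]+20)<18)
    print(n,q.sum(),np.percentile(T[q],[3,50,97],axis=0).round(1).tolist())
E
```

```text
t 18.4 graspS [ 524.2 -134.4  119.3] lean 75.98 yawerr 0.12 rolz -0.16
F_S [1.02 0.64 0.41] grip 0.306 q [-0.81  0.73  1.24  1.02  2.07 -2.2 ]
side endwall 643 [-28.8 111. ] [104.1  92.6] 39.7
side stop 16 [21.  23.2 27.4]
wrist endwall 1336 [-56.  115.3] [134.   77.4] 28.9
wrist stop 50 [16.5 17.8 20.1]
wrist 907 [[16.6, -6.6, -26.2], [25.9, -1.3, -24.6], [34.5, 4.4, -21.3]]
side 44 [[16.2, -2.8, -22.0], [25.6, 2.8, -15.1], [34.6, 6.5, -11.6]]
```

Call:
{"op": "drive_tool", "data": {"rows": [[[0.38,0,-1,-6,0,0,0],[0.38,0,-1,-15,0,0,0],[0.38,0,-1,-30,0,0,0],[0.38,0,-1,-50,0,0,0],[0.38,0,0,-75,0,0,0],[0.38,0,10,-100,0,0,0],[0.38,0,40,-115,0,0,0],[0.38,0,80,-120,0,0,0],[0.38,0,120,-120,0,0,0],[0.38,0,120,-120,0,0,0]]]}}

```text
time: 19.6
tool_pos: [0.4992, -0.2568, 0.266]
tool_rot: [0.04, 0.79, 0.611, 0.039]
ft_force: [0.3, -0.6, -0.0]
grip_width: 0.309
```

```bash
python3 look2.py 19
python3 - <<'E'
from h import *
p,d=snapshot("scene"); cv2.imwrite("pics/scene19.png",cv2.resize(p[100:300,180:420],None,fx=3,fy=3))
for n in ("scene","side"):
    for q in ("pin","bush","bin"):
        m=camera_model(n)
        print(n,q,[(round(r["conf"],2),np.round(r["point"])) for r in tip_of(n,q)])
E
```

```text
t 19.6 graspS [ 524.1 -222.3  271.5] lean 75.53 yawerr 0.07 rolz -0.71
F_S [ 0.36 -0.56 -0.05] grip 0.309 q [-0.9   0.68  0.97  1.16  2.3  -1.93]
side endwall 634 [-28.2 111.7] [101.2  92. ] 40.3
side stop 16 [20.2 23.8 26.1]
wrist endwall 449 [-45.3 125. ] [98.7 55.4] 40.2
wrist stop 36 [16.6 18.2 23.6]
scene pin [(0.55, array([226., 261.]))]
scene bush [(0.4, array([233., 254.]))]
scene bin [(0.95, array([192., 294.]))]
side pin []
side bush [(0.72, array([198., 368.])), (0.53, array([271., 443.]))]
side bin []
```

View pics/scene19.png

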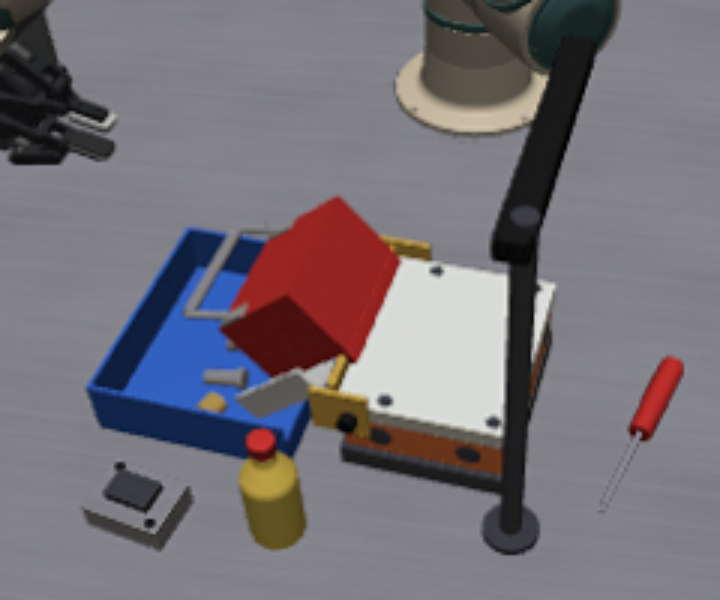

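View pics/wrist19.png

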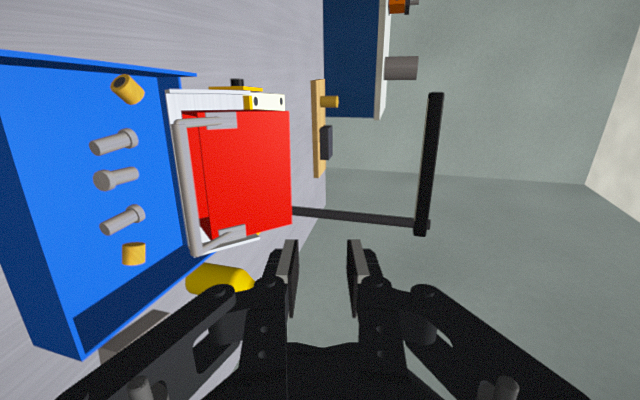

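View pics/side19.png

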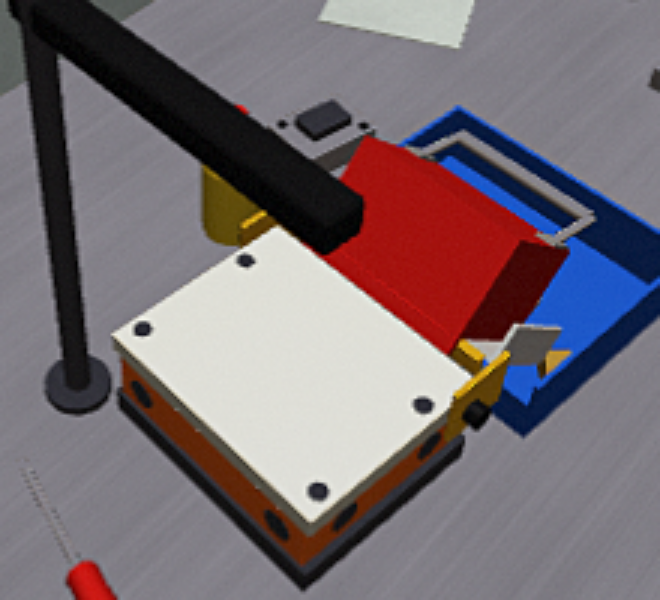

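Call:
{"op": "drive_tool", "data": {"rows": [[[0.38,0,0,0,0,0,0],[0.38,0,0,0,0,0,0],[0.38,0,0,0,0,0,0],[0.38,0,0,0,0,0,0],[0.38,0,0,0,0,0,0],[0.38,0,0,0,0,0,0],[0.38,0,0,0,0,0,0],[0.38,0,0,0,0,0,0],[0.38,0,0,0,0,0,0],[0.38,0,0,0,0,0,0]]]}}

```text
time: 21.05
tool_pos: [0.4987, -0.2563, 0.2589]
tool_rot: [0.043, 0.787, 0.615, 0.035]
ft_force: [-0.2, -0.0, 0.7]
grip_width: 0.31
```

```bash
python3 look2.py 20
python3 - <<'E'
from h import *
a=cv2.imread("pics/wrist19.png").astype(int);b=cv2.imread("pics/wrist20.png").astype(int)
d=abs(a-b).max(2); print("changed px left/all",(d[:,:300]>60).sum(),(d>60).sum())
m=camera_model("wrist"); p,dd=snapshot("wrist"); u,v,W=cloud("wrist",dd,m); S=np.array([W@EX,W@EY,W[:,2]]).T*1000; c=p[v,u].astype(int); bb,g,r=c.T
q=(S[:,2]>8)&(S[:,2]<45)&(S[:,1]>-215)&(S[:,1]<-25)&(S[:,0]>415)&(S[:,0]<650)&(bb<r*1.3)
im=np.zeros((400,640),np.uint8); im[v[q],u[q]]=255
n,l,st,ce=cv2.connectedComponentsWithStats(cv2.erode(im,np.ones((2,2))))
for i in range(1,n):
    if st[i,4]>60:
        k=q&(l[v,u]==i); print(st[i,4],ce[i].round(),"S",S[k].mean(0).round(),"min",S[k].min(0).round(),"max",S[k].max(0).round())
E
```

```text
t 21.05 graspS [ 523.6 -221.8  264.2] lean 76.03 yawerr 0.12 rolz -0.1
F_S [-0.17 -0.02  0.68] grip 0.31 q [-0.9   0.69  0.98  1.15  2.3  -1.93]
side endwall 644 [-29.2 112.5] [102.1  92.2] 38.4
side stop 16 [20.  24.6 26.9]
wrist endwall 459 [-44.5 124.4] [99.6 57.2] 39.7
wrist stop 35 [16.8 18.8 24. ]
changed px left/all 8891 10197
606 [129.  92.] S [432. -87.  22.] min [418. -98.   9.] max [447. -72.  29.]
128 [174. 138.] S [484. -57.  44.] min [438. -59.  41.] max [542. -54.  45.]
657 [117. 145.] S [ 484. -111.   19.] min [ 473. -131.    9.] max [494. -88.  26.]
594 [117. 181.] S [ 520. -120.   19.] min [ 510. -134.    9.] max [530. -91.  25.]
585 [126. 223.] S [ 567. -120.   19.] min [ 557. -140.    9.] max [577. -98.  26.]
457 [136. 257.] S [ 608. -121.   22.] min [ 597. -130.   11.] max [ 622. -106.   28.]
```

Run:
```python
from h import *
L=[snapshot("wrist")[0].astype(int) for _ in range(12)]
d=abs(cv2.blur(L[0].astype(np.float32),(3,3))-cv2.blur(L[-1].astype(np.float32),(3,3))).max(2); print((d[60:280,60:300]>30).sum(),(d>30).sum())
where(); close_job()
```

```text
0 0
t 21.8 graspS [ 523.6 -221.8  264.2] lean 76.03 yawerr 0.12 rolz -0.1
F_S [ 0.26 -0.57  0.61] grip 0.31 q [-0.9   0.69  0.98  1.15  2.3  -1.93]
the job is handed in; nothing more can be done
```

The bin is on its side on the chute with all three pins and both bushes in the blue tray, and the job was handed in at about 22 s of the 67 s allowed.

**What I did:**
- **Draw-up:** I gripped the handle leaned about 37° and drew the bin to the stop. The stop gave about 2.7–2.8 mm, measured on the wrist camera, and I held it so for more than 1.2 s with the bin flat.
- **Tipping:** I turned the gripper with the bin until it leaned 76°, by about 43° of tipping. From there the bar slipped in the fingers, and I let the bin down onto the chute while still holding it.
- **Release:** On letting go, the bin slid about 5 mm and its bar came down against the lower finger. I lowered the gripper to centre the bar again, then backed out and rose clear.

**Last checks:**
- **Bin:** It lies about 130° from vertical with the ledge behind the stop. I did not work out its exact position in the station frame, only its angle and that it sits where the hooked position should be.
- **Pins and bushes:** All five were measured inside the tray walls, low on the floor. Twelve wrist pictures over the last 0.6 s showed no change.
- **Bystanders:** The oil bottle, insert and screwdriver look untouched in the pictures, but I did not measure them.

**What disagreed:**
- **Fingertip position:** `finger_overhang` says the fingertips are 22 mm ahead of the TCP. The wrist and side cameras both put them about 6 mm behind it with the jaws partly open, so I gripped 25 mm deeper than the stated figure.
- **Camera offset:** The side and wrist cameras also differed by about 2–3 mm along y.

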